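Free the stuck nest carrier and load the marking fixture

TASK

The blue nest carrier of the laser-marking fixture has stuck short of its stops: with the mallet, tap its two red lugs lightly and in turn, a few millimetres at a time, so that it walks back square, neither end ever more than 1 cm ahead of the other, until it is home against both rear stops; do not touch the carrier with the fingers. Stand the mallet back upright on the black mallet mat, then take every blue cup there is, gripping the thin porcelain gently, and stand each one mouth-down, as it is, centred on a black pad of the carrier, one to a pad. When all are loaded press the green start button, and leave everything else on the bench where it is.

Things in the scene. Friction and masses are not known exactly. Their poses are not given: they have to be found in the camera images.
- fixture: Fixed drilled aluminium plate, 230 (x, -100 to +130) x 320 (y) x 20 mm; origin on its underside, on the table; x points away from the robot (turned up to 0.1 rad), y left. On it: grey front block (x -94 to -74 mm, y +-95, top 50 mm above the table); two dark steel rear stops (front faces at x +90 mm, at y +-110, 30 mm wide, tops 44 mm above the table).
- carrier: Stuck loose blue plate, 130 (x, -50 to +80) x 300 (y) mm, 16 mm high, 1.2 kg, on tacky rubber strips under its ends; origin on its underside, 20 mm above the table; axes as the fixture's. Starts at about x -20 mm in the fixture's frame, home at +10. 5 to 12 N towards +x on a lug shifts that end, the other end staying put; it stays where left. Over 40 N is too hard a tap.
- lug_left (a point): Centre of the front face of the red lug at the carrier's left (+y) end: carrier frame x -50, y +125, z +24 mm. Lug 44 mm wide (y), 16 mm thick, top 52 mm above the table. Tap only the lugs: the front block covers the middle of the carrier. Home: x = -40 mm in the fixture's frame.
- lug_right (a point): The same for the right end, carrier frame x -50, y -125, z +24 mm.
- pad0 (a point): Centre of the left black pad (64 mm across with a thin white rim, flat) on top of the carrier: carrier frame x 0, y +90 mm, 36 mm above the table.
- pad1 (a point): The same, middle pad: carrier frame x 0, y 0.
- pad2 (a point): The same, right pad: carrier frame x 0, y -90 mm.
- mallet: Mallet, 0.3 kg, standing upright on its head: orange head with white end faces, 70 (x) x 36 (y) x 36 (z) mm; square wooden handle 20 x 20 mm rising from the head's middle, from 36 to 130 mm high. Origin: centre of the head's underside; x along the head (strike with either white end face), z up the handle.
- mallet_mat: Flat black mat with a yellow rim, 170 x 170 mm, 1 mm, on the table to one side of the fixture (left or right); origin at its centre. The mallet starts here and must come back within 60 mm of the centre, upright.
- cup_mat: Flat grey mat, 170 x 170 mm, 1 mm, on the other side of the fixture; origin at its centre. The blue cups start on it.
- cup0: Thin, squat blue porcelain cup standing mouth-down, 60 mm across, straight walls for the lower 28 mm, 38 mm high, 0.1 kg; origin at the centre of its mouth (underside), z up. May be absent. The wall must not feel more than 80 N from both fingers together: grip with about 20 to 30 N per finger.
- cup1: Thin, squat blue porcelain cup standing mouth-down, 60 mm across, straight walls for the lower 28 mm, 38 mm high, 0.1 kg; origin at the centre of its mouth (underside), z up. May be absent. The wall must not feel more than 80 N from both fingers together: grip with about 20 to 30 N per finger.
- cup2: Thin, squat blue porcelain cup standing mouth-down, 60 mm across, straight walls for the lower 28 mm, 38 mm high, 0.1 kg; origin at the centre of its mouth (underside), z up. May be absent. The wall must not feel more than 80 N from both fingers together: grip with about 20 to 30 N per finger.
- control_box: Fixed white control box, 90 x 120 x 45 mm, with one large green push button and small red, orange and yellow lamps that do nothing; origin at the centre of its underside.
- start (a joint): Green start button: 0 when up, 0.006 m fully down; it springs back and takes 5 N to push fully down; pressed counts from 0.004 m.
- start_top (a point): Centre of the top face of the green button (26 mm across), facing up.
- sample_cup: Bystander: white finished cup, 60 mm across, 38 mm high, mouth-down. Leave alone.
- tape_roll: Bystander: orange tape roll, 90 mm across, 24 mm high, lying flat.
- spray_bottle: Bystander: blue bottle, 56 mm across, 150 mm high.
- brush: Bystander: brush lying on the bench to the left of the left mat.
- wrench: Bystander: wrench lying on the bench to the right of the right mat.
- gauge_block: Bystander: steel block 30 x 60 x 20 mm behind the fixture.

How it is judged:
By the outcome, as a careful person would: the job done as asked, in the order asked, and still so for the second after the job is handed in, with the robot touching nothing.
Of cup0, cup1, cup2 only 2 to 3 are there at a start; the rules pass over those that are not, and their reading is None.
At some moment in a run one of cup0, cup1, cup2 may be knocked a few centimetres aside while the robot is not near it.
It also fails if it takes over 208 s, if anything falls off the work surface, if the arm or the gripper's body presses on something with over 40 N, if the wrist force passes 120 N, or if a joint passes its speed limit or range.

ROBOT

A 6-joint arm with a two-finger parallel gripper is mounted at the origin on the work surface. World frame = base frame: x ahead of the robot, y to its left, z up, the work surface at z = 0. Lengths are in m, angles in rad, forces in N, time in s.
With the tool pointing down it reaches from about 0.4 to 0.825 m from the base axis. Payload 7 kg.
Tool frame: the origin (TCP) lies on the centre line of the jaws, within the pads' length; the fingertips stand 8 mm ahead of it and the grasp point (between the pads) lies 11 mm behind it (robot.tips_ahead is the distance from the TCP to the fingertips, in m); z points along the fingers, y is the line along which they close (so a half turn about z gives the same grasp; the last joint's range is limited). The gripper opens to 85 mm and grips with 20 to 120 N. Pads are 22 mm wide; open, the fingers measure 114 mm over their backs; the gripper's body (76 mm by 85 mm) begins 54 mm behind the grasp point. The pads swing forward as they close: fully open they stand 13 mm farther back than shut.
Start: joints at [1.597, 0.359, 0.012, 0, -1.224, -0.288], TCP at [0.175, 0.652, 0.239] pointing down, gripper open.
Joint ranges: [-3.07, 3.07], [-1.43, 2.12], [-1.02, 1.25], [-3.03, 1.67], [-3.05, -0], [-3.03, 3.03]. Speed limits (rad/s): [2.39, 2.39, 3.01, 3.14, 3.14, 3.14].

INTERFACE

Orientations are given as [roll, pitch, yaw] about the fixed x, y, z axes, in that order (R = Rz(yaw) Ry(pitch) Rx(roll)).
In Python, from plant import robot gives the robot as it stands.
- The arm moves only by the tool apply_moves, never from a script. Its argument "increments" is a list of rows, each a list of 7 numbers: the shift along the tool's x, y, z in mm, then the turn, a rotation vector about the tool's x, y, z in degrees, then the opening, from -1 (shut) to 1 (fully open). In form: [[x, y, z, ax, ay, az, gripper], ...]. A call has 1 to 8 rows; each row is the pose to reach, as a shift and turn from the pose commanded when the call began, along the tool's axes at that moment; what a row does not reach only later rows make up. A row lasts 1/12 s, in which the tool goes at most 41.7 mm and 7.16 degrees, less where a joint would pass 70% of its speed; a pose out of reach is approached as far as the arm can. A call with a gripper value outside its range is refused whole. The fingers move at their own pace and stop on an object; "newtons" is the grip in N (left out, the last holds). Time passes only in rows, so rows that repeat a pose let the fingers close. It gives the time, the measured TCP pose, the force, the opening and the grip force at its end, in the units of the state.
- robot.observe(): the state, without advancing time (a new reading comes with each control period).
- robot.snapshot(name): name is "scene" or "top"; returns (picture, depth): 384x512x3 uint8, red, green, blue; 384x512 float32, m along the optical axis (not along the pixel's ray), 0 where there is no reading.
- robot.calibration(name): a dict with "fov_y" (degrees; the focal length in pixels is half the picture's height over the tangent of half this angle, whatever the lens; pixels are square), "cx", "cy" (the principal point, pixels), "distortion" ([k1, k2, p1, p2, k3] as OpenCV has them; the pictures are not rectified), "R" (3x3) and "t" (3): a world point X has camera coordinates R X + t. Camera axes: x right, y down, z forward; pixel columns grow to the right and rows downward; lengths in m; the calibration is good to about 2 mm. A picture is of the moment at which its call begins. calibration takes no time and is no camera call.
- robot.sign_off(): hands the job in; it is judged then, once.
Trained networks look in the newest picture that a camera, given by its name, has taken for a name from the list of things; names that differ only in an ending like _2 or _b are one class to them, and where a whole thing is asked for, a point or a joint stands for the part that bears it (a point fixed in the world has none). Each returns a list of dicts, best first, with "confidence" (0 to 1); they miss things now and then, are a little off and sometimes report something else, mostly with a low value. They report only what shows in the picture. A call takes as long as a camera call.
- robot.boxes_of(camera, target): "box" ([left, top, width, height] in pixels, round what is visible of it).
- robot.trace(camera, target): "region" (384x512 bool, what is visible of it) and "box" ([left, top, width, height] in pixels, round what is visible of it).
The state is a dict: "time": time; "q": joint angles; "dq": joint speeds; "effort": joint torques, N m; "ee_pos": TCP position; "tool_rot": TCP orientation; "ft_force": force on the tool from outside, world axes, zero at the start; "wrist_torque": the same for the moment, N m; "opening": finger opening in m; "gripper_force": force on a finger pad.
Only numpy, scipy, OpenCV 4.12 (cv2) and the standard library are available. Lean on these libraries where they do the work, as an engineer would, in place of code of your own. Each camera call takes 0.05 s, during which the arm holds its last target. There are 200 camera calls.

## Working session

There is one attempt and no reset: what is moved stays moved. The work goes in short steps, Python scripts to look and compute and a tool call to move; the robot and the scene stay as the last step left them, time stands still between calls to the robot, and variables do not carry over. Pictures are saved under pics/ and viewed, at most 14 in all, crops included, and the job is handed in when it is done.

Besides the shell and the picture viewer there is one more tool, called after "Emit:" as a command line: name --pt "numbers of a row" for each row, then --argument value for the rest. apply_moves: Moves the arm, as the interface text tells. Its arguments: {"type":"object","properties":{"increments":{"type":"array"},"newtons":{"type":"number"}},"required":["increments"]}

```bash
ls; mkdir -p pics
python3 - <<'E'
from plant import robot
import cv2,numpy as np
s=robot.observe()
for k,v in s.items(): print(k,v)
for n in("scene","top"):
    p,d=robot.snapshot(n); cv2.imwrite(f"pics/{n}0.png",p[:,:,::-1]); c=robot.calibration(n); print(n,c)
print(robot.tips_ahead)
E
```

```text
pics
time 0.0
q [ 1.59709437e+00  3.59400819e-01  1.10669688e-02 -3.47171925e-04
 -1.22410894e+00 -2.88099376e-01]
dq [-1.16497011e-04 -8.55734259e-05  1.22445337e-03 -7.83264608e-04
  9.93447404e-04 -8.28324706e-04]
effort [ 1.01583122e-03 -5.83314300e+01  2.93431073e+01  6.93652958e+00
 -5.86854891e-03  7.77917080e-06]
ee_pos [0.17460881 0.65154068 0.23835873]
tool_rot [ 3.13992131e+00 -1.54943360e-04 -2.61919433e-01]
ft_force [-0.74081758  0.5372303   0.32041082]
wrist_torque [-0.01576301 -0.0569473   0.05191222]
gripper_force 0.0
opening 0.08548489283430309
scene {'fov_y': 52.723600785885296, 'cx': 250.9872024386045, 'cy': 192.0490752720295, 'distortion': array([0.00549473, 0.        , 0.        , 0.        , 0.        ]), 'R': array([[ 0.17335925,  0.98472713, -0.01609504],
       [ 0.80600629, -0.15124915, -0.57225654],
       [-0.5659509 ,  0.08623326, -0.8199167 ]]), 't': array([-0.12048569, -0.43980376,  1.60748517])}
top {'fov_y': 46.56265909737701, 'cx': 252.25976076421352, 'cy': 187.35782511814298, 'distortion': array([0.00931227, 0.        , 0.        , 0.        , 0.        ]), 'R': array([[ 0.00117861, -0.99991065,  0.01331543],
       [-0.98985494, -0.00305837, -0.14204876],
       [ 0.14207679, -0.01301292, -0.9897701 ]]), 't': array([-0.00433794,  0.60889304,  1.29916089])}
0.008
```

View pics/scene0.png

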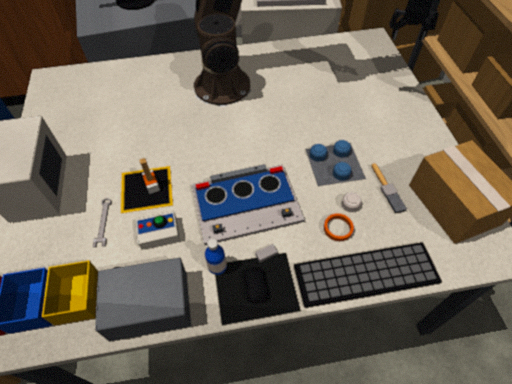

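View pics/top0.png

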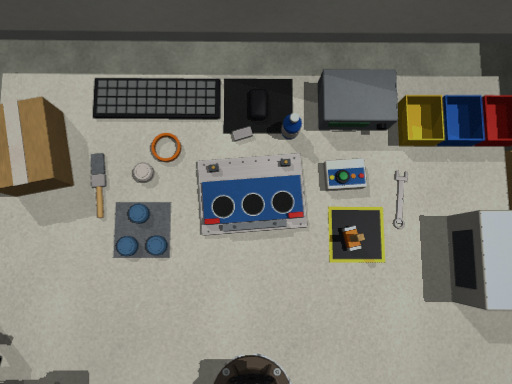

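The top view shows three blue cups at (138,213), (127,245) and (157,245) on the left grey mat. The mallet is at (352,238) on the right black mat, the pads are at (223,206), (253,204) and (283,202), the lugs at (211,221) and (295,215), and the green button at (343,176).

```bash
cat > h.py <<'E'
from plant import robot
import cv2,numpy as np
def ray(n,uv):
    c=robot.calibration(n); f=192/np.tan(np.radians(c["fov_y"]/2))
    K=np.array([[f,0,c["cx"]],[0,f,c["cy"]],[0,0,1]])
    u=cv2.undistortPoints(np.array(uv,float).reshape(-1,1,2),K,np.array(c["distortion"])).reshape(-1,2)
    d=np.c_[u,np.ones(len(u))]@c["R"]; return -c["R"].T@c["t"],d
def onplane(n,uv,z):
    o,d=ray(n,uv); return o+d*((z-o[2])/d[:,2])[:,None]
def cloud(n,dep,m):
    v,u=np.nonzero(m&(dep>0)); o,d=ray(n,np.c_[u,v]); return o+d*dep[v,u][:,None]
def proj(n,X):
    c=robot.calibration(n); f=192/np.tan(np.radians(c["fov_y"]/2))
    K=np.array([[f,0,c["cx"]],[0,f,c["cy"]],[0,0,1]])
    return cv2.projectPoints(np.array(X,float).reshape(-1,1,3),cv2.Rodrigues(c["R"])[0],c["t"],K,np.array(c["distortion"]))[0].reshape(-1,2)
E
python3 - <<'E'
from h import *
np.set_printoptions(precision=4,suppress=True)
Z=dict(pad0=.036,lug_left=.052,lug_right=.052,start_top=None,mallet=None,mallet_mat=.001,cup_mat=.001,cup0=.038,fixture=None,carrier=.036,control_box=.045,sample_cup=.038)
for n in("top","scene"):
    p,d=robot.snapshot(n)
    for k,z in Z.items():
        for r in robot.trace(n,k)[:4 if k in("cup0","pad0") else 1]:
            m=r["region"]; P=cloud(n,d,m)
            rect=cv2.minAreaRect(np.argwhere(m)[:,::-1].astype(np.float32))
            zz=np.percentile(P[:,2],[5,50,95])
            c=onplane(n,[rect[0]],z if z else zz[2])[0]
            print(n,k,round(r["confidence"],2),r["box"],m.sum(),"z",zz,"c",c,"cloudmid",np.median(P,0),"ang",rect[1:])
E
```

```text
top pad0 0.58 [201.8, 178.5, 102.0, 45.0] 4256 z [0.0299 0.0347 0.0409] c [ 0.5727 -0.003   0.036 ] cloudmid [ 0.5721 -0.0024  0.0347] ang ((43.2469596862793, 99.88836669921875), 85.91438293457031)
top pad0 0.46 [199.8, 153.6, 107.5, 79.4] 3605 z [0.0132 0.019  0.0491] c [0.5902 0.0001 0.036 ] cloudmid [0.6541 0.0065 0.019 ] ang ((76.3216323852539, 105.38359832763672), 84.80557250976562)
top lug_left 0.64 [201.0, 175.3, 103.6, 51.2] 4275 z [0.0299 0.0347 0.0409] c [ 0.5702 -0.0034  0.052 ] cloudmid [ 0.5722 -0.0024  0.0347] ang ((43.94035339355469, 99.59723663330078), 86.1345443725586)
top lug_right 0.97 [202.8, 173.5, 103.5, 49.4] 4256 z [0.03   0.0347 0.0409] c [ 0.5723 -0.003   0.052 ] cloudmid [ 0.5738 -0.0025  0.0347] ang ((43.56361770629883, 99.62875366210938), 85.60128784179688)
top mallet 0.71 [342.6, 226.0, 25.6, 27.6] 367 z [0.0093 0.035  0.1292] c [ 0.4562 -0.2848  0.1292] cloudmid [ 0.4562 -0.296   0.035 ] ang ((23.768489837646484, 19.16031265258789), 75.96376037597656)
top mallet_mat 0.89 [330.4, 208.3, 54.4, 52.2] 2868 z [-0.0047  0.0001  0.0054] c [ 0.4715 -0.3235  0.0
[... 3455 characters left out ...]
[ 0.6713 -0.0039  0.0207] ang ((67.04357147216797, 101.97206115722656), 76.70142364501953)
scene carrier 0.73 [196.8, 169.1, 96.0, 53.3] 3355 z [0.0306 0.0366 0.0418] c [ 0.5749 -0.0057  0.036 ] cloudmid [ 0.5817 -0.0092  0.0366] ang ((40.02237319946289, 94.64881134033203), 76.34957885742188)
scene control_box 0.65 [135.9, 213.2, 45.6, 39.5] 1297 z [0.011  0.0453 0.0603] c [ 0.668  -0.2854  0.045 ] cloudmid [ 0.6688 -0.2841  0.0453] ang ((32.2415771484375, 43.03509521484375), 76.60750579833984)
scene sample_cup 0.56 [337.7, 195.9, 21.9, 16.0] 301 z [0.0097 0.0348 0.0402] c [0.6726 0.3252 0.038 ] cloudmid [0.6711 0.3286 0.0348] ang ((18.782970428466797, 18.782970428466797), 26.56505012512207)
```

Run:
```python
from h import *
np.set_printoptions(precision=4,suppress=True)
p,d=robot.snapshot("top")
a=cv2.resize(p[145:268,190:390],None,fx=4,fy=4,interpolation=cv2.INTER_CUBIC); cv2.imwrite("pics/c1.png",a[:,:,::-1])
hsv=cv2.cvtColor(p,cv2.COLOR_RGB2HSV); H,S,V=cv2.split(hsv)
def roi(m,x0,y0,x1,y1):
    k=np.zeros_like(m); k[y0:y1,x0:x1]=m[y0:y1,x0:x1]; return k
red=((H<6)|(H>172))&(S>140)&(V>70)
for nm,b in(("L",(198,210,225,232)),("R",(280,205,308,225))):
    m=roi(red,*b); q=np.argwhere(m)[:,::-1].mean(0); print("lug",nm,m.sum(),q,onplane("top",[q],.052))
for nm,b in(("0",(212,195,235,218)),("1",(242,193,265,216)),("2",(272,190,295,214))):
    m=roi((V<60),*b); q=np.argwhere(m)[:,::-1].mean(0); print("pad",nm,m.sum(),q,onplane("top",[q],.036))
g=roi((H>45)&(H<80)&(S>120)&(V>60),325,160,368,195); q=np.argwhere(g)[:,::-1].mean(0); print("btn",g.sum(),q,onplane("top",[q],.065),cloud("top",d,g)[:,2].round(3))
```

```text
lug L 74 [211.8649 220.8243] [[0.5074 0.1163 0.052 ]]
lug R 74 [295.1892 214.4459] [[ 0.5269 -0.1304  0.052 ]]
pad 0 317 [222.5489 206.1136] [[0.5528 0.0861 0.036 ]]
pad 1 317 [252.47   203.8076] [[ 0.56   -0.0038  0.036 ]]
pad 2 317 [282.2208 201.6688] [[ 0.5667 -0.0935  0.036 ]]
btn 57 [343.1754 175.4386] [[ 0.6425 -0.2735  0.065 ]] [0.065 0.065 0.064 0.07  0.063 0.064 0.065 0.066 0.065 0.068 0.063 0.07
 0.064 0.062 0.068 0.064 0.065 0.065 0.066 0.066 0.065 0.061 0.063 0.063
 0.067 0.066 0.062 0.067 0.061 0.063 0.067 0.065 0.062 0.064 0.062 0.064
 0.064 0.066 0.059 0.066 0.069 0.071 0.068 0.063 0.065 0.062 0.058 0.066
 0.06  0.063 0.068 0.066 0.067 0.065 0.065 0.068 0.072]
```

View pics/c1.png

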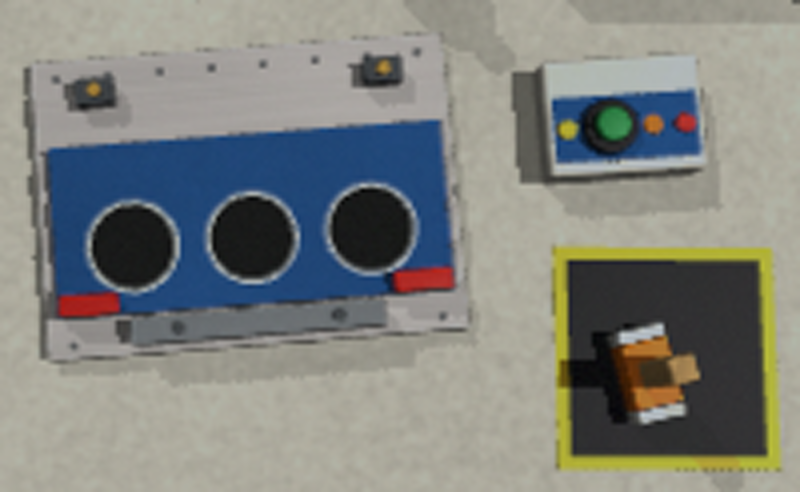

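The crop shows carrier and fixture turned about 0.077 rad. The mallet head runs from (640,332) to (662,412) in the crop, roughly 0.27 rad of yaw, with its handle top at (685,368).

```bash
cat >> h.py <<'E'
from scipy.optimize import least_squares
from scipy.spatial.transform import Rotation as Ro
def hsv(n="top"):
    p,d=robot.snapshot(n); return p,d,*cv2.split(cv2.cvtColor(p,cv2.COLOR_RGB2HSV))
def cup_xy(n="top"):
    "blue cups left of the fixture: axis xy from the mask of the disc top"
    p,d,H,S,V=hsv(n); out=[]
    return p,d,H,S,V
def go(x,y,z,yaw=None):
    "shift (mm) and turn (deg) in tool axes from the present measured pose to a world pose"
    s=robot.observe(); R=Ro.from_euler("xyz",s["tool_rot"])
    t=R.inv().apply(np.array([x,y,z])-s["ee_pos"])*1000
    yaw=s["tool_rot"][2] if yaw is None else yaw
    a=(R.inv()*Ro.from_euler("xyz",[np.pi,0,yaw])).as_rotvec(degrees=True)
    return t.round(1),a.round(1)
E
python3 - <<'E'
from h import *
np.set_printoptions(precision=4,suppress=True)
def hull_mask(n,X):
    k=np.zeros((384,512),np.uint8); 
    return k
def corners(a,b,z0,z1): return np.array([[x,y,z] for x in a for y in b for z in(z0,z1)])
parts=[corners((-.035,.035),(-.018,.018),0,.036),corners((-.01,.01),(-.01,.01),.036,.13)]
def render(n,x,y,th,S=4):
    k=np.zeros((384*S,512*S),np.uint8); c,s=np.cos(th),np.sin(th)
    for P in parts:
        W=np.c_[x+c*P[:,0]-s*P[:,1],y+s*P[:,0]+c*P[:,1],P[:,2]]
        q=((proj(n,W)+.5)*S).astype(np.int32); cv2.fillConvexPoly(k,cv2.convexHull(q),255)
    return cv2.resize(k,(512,384),interpolation=cv2.INTER_AREA)/255.
masks={}
for n in("top","scene"):
    p,d,H,S,V=hsv(n); r=robot.trace(n,"mallet")[0]; m=r["region"]
    x,y,w,h=[int(v) for v in r["box"]]
    k=np.zeros_like(m); k[y-6:y+h+6,x-6:x+w+6]=1
    col=(V>75)&k&~((H>22)&(H<35)&(S>140))
    print(n,m.sum(),col.sum(),(m&col).sum()); masks[n]=m.astype(float)
    masks[n+"c"]=(col).astype(float)
from scipy.optimize import minimize
for key in(("top","scene"),("topc","scenec"),("topc",),("top",),("scene",)):
    f=lambda v:sum(np.abs(render(k.rstrip("c") if k.endswith("pc") or k.endswith("ec") else k,*v)-masks[k]).sum() if 0 else np.abs(render("top" if k.startswith("top") else "scene",*v)-masks[k]).sum() for k in key)
    best=min((minimize(f,[.455,-.297,t],method="Nelder-Mead",options=dict(initial_simplex=np.array([[.455,-.297,t],[.463,-.297,t],[.455,-.289,t],[.455,-.297,t+.15]]))) for t in(.1,.25,.4)),key=lambda r:r.fun)
    print(key,best.x,best.fun)
# cups: centre of the silhouette from both cameras
B=[corners((0,),(0,),0,0)]
def rc(n,x,y,z0=0.001,S=4):
    a=np.linspace(0,2*np.pi,40); X=[]
    for r,z in((.03,z0),(.03,z0+.028),(.024,z0+.038)): X.append(np.c_[x+r*np.cos(a),y+r*np.sin(a),0*a+z])
    k=np.zeros((384*S,512*S),np.uint8); cv2.fillConvexPoly(k,cv2.convexHull(((proj(n,np.vstack(X))+.5)*S).astype(np.int32)),255)
    return cv2.resize(k,(512,384),interpolation=cv2.INTER_AREA)/255.
for n in("top","scene"):
    for r in robot.trace(n,"cup0")[:3]:
        m=r["region"].astype(float); P=np.median(cloud(n,robot.snapshot(n)[1],r["region"]),0)
        b=minimize(lambda v:np.abs(rc(n,*v)-m).sum(),P[:2],method="Nelder-Mead",options=dict(initial_simplex=P[:2]+np.array([[0,0],[.008,0],[0,.008]])))
        print(n,"cup",b.x,b.fun)
E
```

```text
top 76 322 54
scene 335 807 286
('top', 'scene') [ 0.4575 -0.3036  0.2544] 504.7372549019608
('topc', 'scenec') [ 0.4381 -0.3072  0.1386] 1235.156862745098
('topc',) [ 0.4319  0.001  -0.8047] 613.3686274509804Traceback (most recent call last):
  File "<stdin>", line 25, in <module>
  File "<stdin>", line 25, in <genexpr>
    res = _minimize_neldermead(fun, x0, args, callback, bounds=bounds,
                               **options)
    fsim[j] = func(sim[j])
              ~~~~^^^^^^^^
    fx = function(np.copy(x), *(wrapper_args + args))
  File "<stdin>", line 24, in <lambda>
  File "<stdin>", line 24, in <genexpr>
  File "<stdin>", line 12, in render
  File "h.py", line 13, in proj
    c=robot.calibration(n); f=192/np.tan(np.radians(c["fov_y"]/2))
ValueError: time passes only in moves, steps and waits
```

```bash
python3 - <<'E'
import re
s=open("h.py").read()
s=s.replace("robot.calibration(n)","cal(n)").replace("import cv2,numpy as np\n","import cv2,numpy as np,functools\n@functools.cache\ndef cal(n): return robot.calibration(n)\n",1)
s=re.sub(r'def cup_xy.*?def go','def go',s,flags=re.S)
s+='''
from scipy.optimize import minimize
def box(a,b,z0,z1): return np.array([[x,y,z] for x in a for y in b for z in(z0,z1)])
def _r(n,hulls,S=4):
    k=np.zeros((384*S,512*S),np.uint8)
    for W in hulls: cv2.fillConvexPoly(k,cv2.convexHull(((proj(n,W)+.5)*S).astype(np.int32)),255)
    return cv2.resize(k,(512,384),interpolation=cv2.INTER_AREA)/255.
def rcup(n,x,y,z0=.001):
    a=np.linspace(0,2*np.pi,40)
    return _r(n,[np.vstack([np.c_[x+r*np.cos(a),y+r*np.sin(a),0*a+z] for r,z in((.03,z0),(.03,z0+.028),(.024,z0+.038))])])
def rmal(n,x,y,th):
    c,s=np.cos(th),np.sin(th)
    return _r(n,[np.c_[x+c*P[:,0]-s*P[:,1],y+s*P[:,0]+c*P[:,1],P[:,2]] for P in(box((-.035,.035),(-.018,.018),0.001,.037),box((-.01,.01),(-.01,.01),.037,.131))])
def fit(fr,masks,x0,steps):
    x0=np.array(x0,float)
    f=lambda v:sum(np.abs(fr(n,*v)-m).sum() for n,m in masks.items())
    return minimize(f,x0,method="Nelder-Mead",options=dict(initial_simplex=np.vstack([x0,x0+np.diag(steps)]),xatol=1e-4,fatol=.2))
def cups(n,z0=.001,k=3,targ="cup0"):
    p,d=robot.snapshot(n); out=[]
    for r in robot.trace(n,targ)[:k]:
        m=r["region"]; P=np.median(cloud(n,d,m),0)
        b=fit(lambda n,x,y:rcup(n,x,y,z0),{n:m.astype(float)},P[:2],[.008,.008]); out.append((b.x.round(4),round(b.fun,1),round(r["confidence"],2),int(m.sum())))
    return out
'''
open("h.py","w").write(s)
E
python3 - <<'E'
from h import *
np.set_printoptions(precision=4,suppress=True)
M={}
for n in("top","scene"):
    robot.snapshot(n)
    r=max(robot.trace(n,"mallet")[:1]+robot.trace(n,"mallet")[:1],key=lambda r:r["region"].sum()); M[n]=r["region"].astype(float)
    print(n,r["confidence"],M[n].sum())
for k in({"top"},{"scene"},{"top","scene"}):
    b=min((fit(rmal,{n:M[n] for n in k},[.455,-.3,t],[.008,.008,.15]) for t in(.1,.25,.4)),key=lambda b:b.fun); print(k,b.x,b.fun)
for n in("top","scene"): print(cups(n))
print(onplane("top",[[190+685/4-.5+.0,145+368/4-.5]],.131))
print(robot.observe()["time"],go(.45,.2,.24,-1.5),go(.45,-.28,.2,-1.3))
E
```

```text
top 0.91 367.0
scene 0.77 313.0
{'top'} [ 0.4585 -0.3029  0.2377] 35.53333333333333
{'scene'} [ 0.4572 -0.3043  0.2431] 54.211764705882345
{'scene', 'top'} [ 0.4584 -0.3037  0.2401] 91.63529411764705
[(array([0.4381, 0.2847]), np.float64(28.1), 0.91, 334), (array([0.5317, 0.3401]), np.float64(19.2), 0.89, 347), (array([0.4351, 0.371 ]), np.float64(19.9), 0.75, 355)]
[(array([0.5346, 0.343 ]), np.float64(22.8), 0.83, 287), (array([0.4355, 0.376 ]), np.float64(21.2), 0.75, 256), (array([0.4389, 0.2866]), np.float64(20.1), 0.55, 273)]
[[ 0.4595 -0.3031  0.131 ]]
2.15 (array([382.9, 365.3,  -0.7]), array([ 0. , -0. , 70.9])) (array([507.1, 829. ,  39.3]), array([ 0. , -0. , 59.5]))
```

Emit:
apply_moves --pt "29 27.5 0 0 0 0 1" --pt "58 55 0 0 0 0 1" --pt "87 82.5 0 0 0 0 1" --pt "116 110 0 0 0 0 1" --pt "145 137.5 0 0 0 0 1" --pt "174 165 0 0 0 0 1" --pt "203 192.5 0 0 0 0 1" --pt "232 220 0 0 0 0 1"

```text
time: 2.82
ee_pos: [0.3425, 0.3777, 0.2396]
tool_rot: [-3.141, -0.0, -0.261]
ft_force: [0.6, 0.3, 0.5]
opening: 0.0851
gripper_force: 0.0
```

Emit:
apply_moves --pt "29 27.5 0 0 0 0 1" --pt "58 55 0 0 0 0 1" --pt "87 82.5 0 0 0 0 1" --pt "116 110 0 0 0 0 1" --pt "145 137.5 0 0 0 0 1" --pt "151 145 0 0 0 0 1"

```text
time: 3.32
ee_pos: [0.4518, 0.1965, 0.2396]
tool_rot: [3.141, -0.0, -0.264]
ft_force: [0.0, 0.5, -0.9]
opening: 0.0853
gripper_force: 0.0
```

Emit:
apply_moves --pt "10 38 0 0 0 0 1" --pt "20 76 0 0 0 0 1" --pt "30 114 0 0 0 0 1" --pt "40 152 0 0 0 0 1" --pt "50 190 0 0 0 0 1" --pt "60 228 0 0 0 0 1" --pt "70 266 0 0 0 0 1" --pt "80 304 0 0 0 0 1"

```text
time: 3.98
ee_pos: [0.4484, -0.1158, 0.2398]
tool_rot: [-3.141, -0.001, -0.261]
ft_force: [1.6, 0.7, 0.3]
opening: 0.0852
gripper_force: 0.0
```

Emit:
apply_moves --pt "10 38 0 0 0 7 1" --pt "20 76 0 0 0 14 1" --pt "30 114 0 0 0 21 1" --pt "45 160 0 0 0 28 1" --pt "45 160 0 0 0 35 1" --pt "45 160 0 0 0 42 1" --pt "45 160 0 0 0 49 1" --pt "45 160 0 0 0 56 1"

```text
time: 4.65
ee_pos: [0.4507, -0.2808, 0.2391]
tool_rot: [3.141, 0.0, -1.247]
ft_force: [0.1, 0.3, -0.1]
opening: 0.0855
gripper_force: 0.0
```

Run:
```python
from h import *
s=robot.observe(); print(s["time"],s["ee_pos"],s["tool_rot"],s["q"]); print(go(.458,-.3035,.16,-1.33),go(.458,-.3035,.073,-1.33))
```

```text
4.65 [ 0.45065985 -0.2807888   0.23914493] [ 3.14135366e+00  1.66325326e-04 -1.24659181e+00] [-1.87647907e-01  1.21706333e-01 -3.04117116e-01 -3.06868729e-05
 -1.14526271e+00  5.11865119e-01]
(array([23.9,  0.3, 79.1]), array([0. , 0. , 4.8])) (array([ 23.9,   0.2, 166.1]), array([0. , 0. , 4.8]))
```

Emit:
apply_moves --pt "24 0 40 0 0 4.8 1" --pt "24 0 79 0 0 4.8 1" --pt "24 0 110 0 0 4.8 1" --pt "24 0 135 0 0 4.8 1" --pt "24 0 155 0 0 4.8 1" --pt "24 0 166 0 0 4.8 1" --pt "24 0 166 0 0 4.8 1"

```text
time: 5.23
ee_pos: [0.457, -0.3023, 0.0706]
tool_rot: [3.137, 0.003, -1.323]
ft_force: [0.1, -0.8, -0.1]
opening: 0.0856
gripper_force: 0.0
```

Emit:
apply_moves --pt "0 0 0 0 0 0 -1" --pt "0 0 0 0 0 0 -1" --pt "0 0 0 0 0 0 -1" --pt "0 0 0 0 0 0 -1" --pt "0 0 0 0 0 0 -1" --pt "0 0 0 0 0 0 -1" --pt "0 0 0 0 0 0 -1" --pt "0 0 0 0 0 0 -1" --newtons 80

```text
time: 5.9
ee_pos: [0.4592, -0.303, 0.0742]
tool_rot: [-3.14, -0.001, -1.323]
ft_force: [-0.2, 1.5, 6.7]
opening: 0.0193
gripper_force: 75.4
```

Run:
```python
from h import *
s=robot.observe(); print(s)
p,_=robot.snapshot("top"); q,_=robot.snapshot("scene")
cv2.imwrite("pics/g1.png",np.hstack([cv2.resize(p[190:290,310:410],None,fx=4,fy=4),cv2.resize(q[110:210,90:190],None,fx=4,fy=4)])[:,:,::-1])
```

```text
{'time': 5.9, 'q': array([-2.27089957e-01,  3.20811053e-01, -4.71893759e-01,  2.08243455e-04,
       -7.76650026e-01,  4.75103438e-01]), 'dq': array([ 0.00085009, -0.00067415,  0.00164259,  0.00065878, -0.00011279,
       -0.00156554]), 'effort': array([-8.54730997e-01, -4.50338852e+01,  2.05485392e+01,  4.92720813e+00,
        4.45335042e-01,  3.00282869e-02]), 'ee_pos': array([ 0.45923813, -0.30302766,  0.07423361]), 'tool_rot': array([-3.14037769e+00, -7.89357466e-04, -1.32263490e+00]), 'ft_force': array([-0.19159618,  1.46605229,  6.7270052 ]), 'wrist_torque': array([ 0.75837799,  0.30756543, -0.02046028]), 'gripper_force': 75.4454755783081, 'opening': 0.01934963199935573}
```

View pics/g1.png

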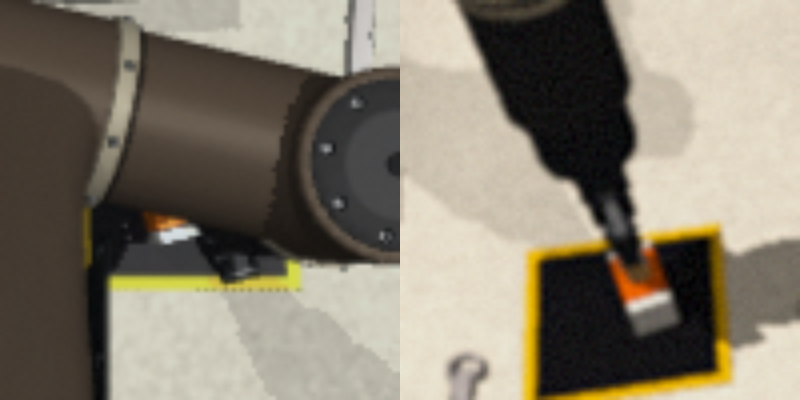

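The image shows the mallet held by its handle, its head still flat on the mat.

Emit:
apply_moves --pt "0 0 -15 0 0 0 -1" --pt "0 0 -45 0 0 0 -1" --pt "0 0 -80 0 0 0 -1" --pt "0 0 -100 0 0 0 -1" --pt "-30 -9 -100 0 0 4 -1" --pt "-65 -19 -100 0 0 9.8 -1" --pt "-100 -29 -100 0 0 9.8 -1" --pt "-135 -39 -100 0 0 9.8 -1"

```text
time: 6.67
ee_pos: [0.4625, -0.1612, 0.173]
tool_rot: [3.141, 0.001, -1.496]
ft_force: [-0.1, 0.2, -1.9]
opening: 0.0193
gripper_force: 75.6
```

Run:
```python
from h import *
s=robot.observe(); print(s["time"],s["ee_pos"],s["tool_rot"],s["ft_force"],s["opening"]); print(go(.4645,-.136,.112,-1.494))
p,_=robot.snapshot("scene")
cv2.imwrite("pics/g2.png",cv2.resize(p[80:230,110:310],None,fx=4,fy=4)[:,:,::-1])
```

```text
6.6667 [ 0.4624506  -0.16122911  0.17303698] [ 3.14118901e+00  5.33450890e-04 -1.49622588e+00] [-0.08257623  0.22099619 -1.92869062] 0.019311631150965566
(array([-25. ,  -3.9,  61. ]), array([ 0. ,  0. , -0.1]))
```

View pics/g2.png

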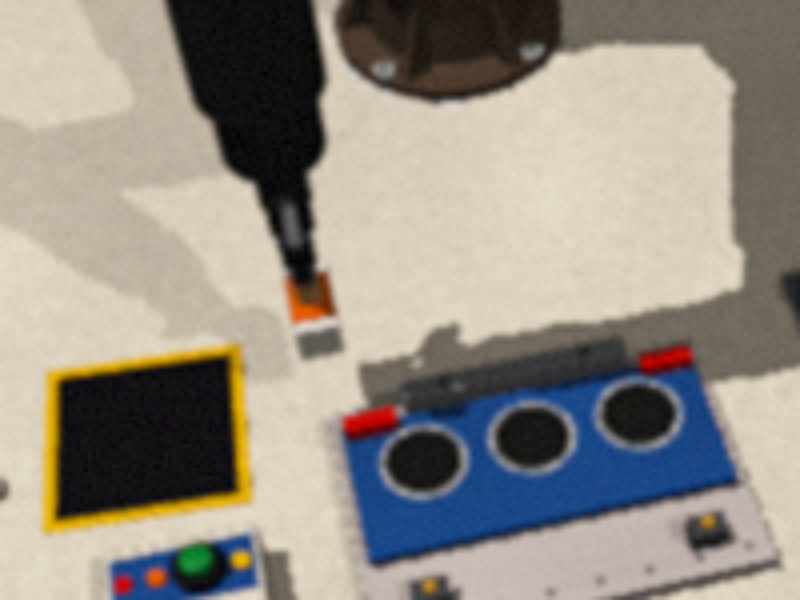

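The mallet is held straight, its white face pointing towards the fixture and just outside the right lug.

Emit:
apply_moves --pt "-15 -2 0 0 0 0 -1" --pt "-25 -4 15 0 0 0 -1" --pt "-25 -4 35 0 0 0 -1" --pt "-25 -4 52 0 0 0 -1" --pt "-25 -4 61 0 0 0 -1" --pt "-25 -4 61 0 0 0 -1"

```text
time: 7.22
ee_pos: [0.4637, -0.1373, 0.1103]
tool_rot: [3.137, 0.0, -1.494]
ft_force: [-1.0, -0.3, -2.1]
opening: 0.0194
gripper_force: 75.5
```

Emit:
apply_moves --pt "0 -3 0 0 0 0 -1" --pt "0 -6 0 0 0 0 -1" --pt "0 -9 0 0 0 0 -1" --pt "0 -11 0 0 0 0 -1" --pt "0 -12 0 0 0 0 -1" --pt "0 -13 0 0 0 0 -1" --pt "0 -14 0 0 0 0 -1"

```text
time: 7.8
ee_pos: [0.4795, -0.1362, 0.1125]
tool_rot: [-3.141, 0.0, -1.494]
ft_force: [-0.6, -0.7, -2.6]
opening: 0.0192
gripper_force: 75.6
```

Emit:
apply_moves --pt "0 -1 0 0 0 0 -1" --pt "0 -2 0 0 0 0 -1"

```text
time: 7.97
ee_pos: [0.4814, -0.136, 0.1124]
tool_rot: [-3.142, 0.0, -1.494]
ft_force: [0.1, -0.4, -2.7]
opening: 0.019
gripper_force: 75.6
```

Emit:
apply_moves --pt "0 -1 0 0 0 0 -1" --pt "0 -2 0 0 0 0 -1"

```text
time: 8.13
ee_pos: [0.4834, -0.1359, 0.1123]
tool_rot: [-3.142, -0.0, -1.494]
ft_force: [0.2, 0.6, -2.3]
opening: 0.0184
gripper_force: 75.6
```

Emit:
apply_moves --pt "0 -1 0 0 0 0 -1" --pt "0 -2 0 0 0 0 -1"

```text
time: 8.3
ee_pos: [0.4852, -0.1358, 0.1122]
tool_rot: [3.141, -0.0, -1.494]
ft_force: [-2.3, 0.0, -0.3]
opening: 0.0191
gripper_force: 75.9
```

Emit:
apply_moves --pt "0 -1 0 0 0 0 -1"

```text
time: 8.38
ee_pos: [0.4853, -0.1358, 0.112]
tool_rot: [3.139, 0.0, -1.494]
ft_force: [-4.5, -0.5, 0.6]
opening: 0.0189
gripper_force: 76.0
```

Emit:
apply_moves --pt "0 -1 0 0 0 0 -1"

```text
time: 8.47
ee_pos: [0.4855, -0.1358, 0.1118]
tool_rot: [3.138, 0.0, -1.494]
ft_force: [-7.8, -0.5, 1.7]
opening: 0.0193
gripper_force: 76.2
```

Emit:
apply_moves --pt "0 -1 0 0 0 0 -1"

```text
time: 8.55
ee_pos: [0.4857, -0.1358, 0.1116]
tool_rot: [3.136, 0.0, -1.494]
ft_force: [-9.1, 0.1, 1.9]
opening: 0.0193
gripper_force: 76.4
```

Emit:
apply_moves --pt "0 -1 0 0 0 0 -1"

```text
time: 8.63
ee_pos: [0.4859, -0.1359, 0.1115]
tool_rot: [3.135, 0.0, -1.495]
ft_force: [-8.0, -1.1, 2.7]
opening: 0.0192
gripper_force: 76.5
```

Emit:
apply_moves --pt "0 -1 0 0 0 0 -1"

```text
time: 8.72
ee_pos: [0.4868, -0.1359, 0.1114]
tool_rot: [3.135, -0.0, -1.495]
ft_force: [-8.6, -2.7, 2.1]
opening: 0.0195
gripper_force: 76.4
```

Emit:
apply_moves --pt "0 -1 0 0 0 0 -1"

```text
time: 8.8
ee_pos: [0.488, -0.1359, 0.1114]
tool_rot: [3.135, -0.0, -1.495]
ft_force: [-7.6, -1.7, 1.0]
opening: 0.0188
gripper_force: 76.3
```

Emit:
apply_moves --pt "0 -1 0 0 0 0 -1"

```text
time: 8.88
ee_pos: [0.4891, -0.1359, 0.1114]
tool_rot: [3.135, -0.0, -1.495]
ft_force: [-8.3, -1.9, 0.9]
opening: 0.019
gripper_force: 76.3
```

Emit:
apply_moves --pt "0 0 0 0 0 0 -1" --pt "0 0 0 0 0 0 -1"

```text
time: 9.05
ee_pos: [0.4894, -0.1359, 0.1114]
tool_rot: [3.136, -0.0, -1.495]
ft_force: [-7.8, -2.1, 0.2]
opening: 0.0195
gripper_force: 76.2
```

Emit:
apply_moves --pt "0 6 0 0 0 0 -1" --pt "0 15 -10 0 0 0 -1" --pt "0 15 -25 0 0 0 -1" --pt "-30 15 -25 0 0 0 -1" --pt "-65 15 -25 0 0 0 -1" --pt "-100 15 -25 0 0 0 -1" --pt "-135 15 -25 0 0 0 -1" --pt "-170 15 -25 0 0 0 -1"

```text
time: 9.72
ee_pos: [0.4645, 0.0349, 0.1378]
tool_rot: [-3.139, 0.001, -1.494]
ft_force: [0.4, -0.1, -3.0]
opening: 0.0191
gripper_force: 75.8
```

Emit:
apply_moves --pt "-35 0 0 0 0 0 -1" --pt "-65 0 0 0 0 0 -1" --pt "-80 0 0 0 0 0 -1" --pt "-80 0 8 0 0 0 -1" --pt "-80 0 18 0 0 0 -1" --pt "-80 0 25 0 0 0 -1" --pt "-80 0 25 0 0 0 -1"

```text
time: 10.3
ee_pos: [0.4574, 0.1123, 0.1109]
tool_rot: [3.14, -0.001, -1.494]
ft_force: [0.1, 0.6, -3.7]
opening: 0.0193
gripper_force: 75.6
```

Emit:
apply_moves --pt "0 -1 0 0 0 0 -1" --pt "0 -2 0 0 0 0 -1" --pt "0 -3 0 0 0 0 -1" --pt "0 -4 0 0 0 0 -1"

```text
time: 10.63
ee_pos: [0.4627, 0.1131, 0.1127]
tool_rot: [-3.141, 0.0, -1.494]
ft_force: [-0.3, -0.1, -2.7]
opening: 0.0194
gripper_force: 75.6
```

Emit:
apply_moves --pt "0 -1 0 0 0 0 -1" --pt "0 -2 0 0 0 0 -1"

```text
time: 10.8
ee_pos: [0.4645, 0.1133, 0.1125]
tool_rot: [-3.141, 0.0, -1.494]
ft_force: [0.3, 0.3, -3.6]
opening: 0.0194
gripper_force: 75.6
```

Emit:
apply_moves --pt "0 -1 0 0 0 0 -1"

```text
time: 10.88
ee_pos: [0.4654, 0.1134, 0.1124]
tool_rot: [-3.141, 0.0, -1.494]
ft_force: [0.4, -0.3, -3.5]
opening: 0.0194
gripper_force: 75.6
```

Emit:
apply_moves --pt "0 -1 0 0 0 0 -1"

```text
time: 10.97
ee_pos: [0.466, 0.1134, 0.1123]
tool_rot: [3.141, -0.0, -1.494]
ft_force: [-3.0, -0.0, -1.5]
opening: 0.019
gripper_force: 76.1
```

Emit:
apply_moves --pt "0 -1 0 0 0 0 -1"

```text
time: 11.05
ee_pos: [0.4662, 0.1132, 0.112]
tool_rot: [3.14, -0.001, -1.494]
ft_force: [-6.5, -0.1, 0.6]
opening: 0.0194
gripper_force: 76.3
```

Emit:
apply_moves --pt "0 -1 0 0 0 0 -1"

```text
time: 11.13
ee_pos: [0.4665, 0.113, 0.1118]
tool_rot: [3.138, -0.001, -1.494]
ft_force: [-9.1, 1.1, 1.3]
opening: 0.0193
gripper_force: 76.5
```

Emit:
apply_moves --pt "0 -1 0 0 0 0 -1" --pt "0 -2 0 0 0 0 -1" --pt "0 -3 0 0 0 0 -1" --pt "0 -4 0 0 0 0 -1"

```text
time: 11.47
ee_pos: [0.4703, 0.1135, 0.1117]
tool_rot: [3.138, -0.001, -1.494]
ft_force: [-8.0, 2.3, -0.1]
opening: 0.0193
gripper_force: 76.4
```

Emit:
apply_moves --pt "0 -1 0 0 0 0 -1" --pt "0 -2 0 0 0 0 -1" --pt "0 -2 0 0 0 0 -1"

```text
time: 11.72
ee_pos: [0.4724, 0.1138, 0.1117]
tool_rot: [3.138, -0.001, -1.495]
ft_force: [-7.6, 2.5, 0.3]
opening: 0.0192
gripper_force: 76.2
```

Emit:
apply_moves --pt "0 6 0 0 0 0 -1" --pt "0 14 -10 0 0 0 -1" --pt "0 14 -25 0 0 0 -1" --pt "30 14 -25 0 0 0 -1" --pt "65 14 -25 0 0 0 -1" --pt "100 14 -25 0 0 0 -1" --pt "135 14 -25 0 0 0 -1" --pt "170 14 -25 0 0 0 -1"

```text
time: 12.38
ee_pos: [0.4733, -0.0578, 0.1377]
tool_rot: [-3.14, -0.0, -1.493]
ft_force: [1.6, 0.9, -2.7]
opening: 0.0194
gripper_force: 75.9
```

Emit:
apply_moves --pt "35 0 0 0 0 0 -1" --pt "65 0 0 0 0 0 -1" --pt "80 0 0 0 0 0 -1" --pt "80 0 8 0 0 0 -1" --pt "80 0 18 0 0 0 -1" --pt "80 0 25 0 0 0 -1" --pt "80 0 25 0 0 0 -1"

```text
time: 12.97
ee_pos: [0.478, -0.1356, 0.1104]
tool_rot: [3.139, 0.0, -1.494]
ft_force: [1.0, -0.0, -2.6]
opening: 0.0192
gripper_force: 75.8
```

Emit:
apply_moves --pt "0 -1.5 0 0 0 0 -1" --pt "0 -3 0 0 0 0 -1" --pt "0 -4.5 0 0 0 0 -1" --pt "0 -6 0 0 0 0 -1" --pt "0 -7.5 0 0 0 0 -1" --pt "0 -9 0 0 0 0 -1" --pt "0 -10.5 0 0 0 0 -1" --pt "0 -12 0 0 0 0 -1"

```text
time: 13.63
ee_pos: [0.4898, -0.1354, 0.112]
tool_rot: [3.138, 0.0, -1.494]
ft_force: [-7.7, -0.2, 0.8]
opening: 0.0186
gripper_force: 76.4
```

Emit:
apply_moves --pt "0 -1.5 0 0 0 0 -1" --pt "0 -3 0 0 0 0 -1" --pt "0 -4.5 0 0 0 0 -1" --pt "0 -6 0 0 0 0 -1" --pt "0 -7 0 0 0 0 -1" --pt "0 -7 0 0 0 0 -1"

```text
time: 14.13
ee_pos: [0.4951, -0.1356, 0.1115]
tool_rot: [3.135, -0.0, -1.495]
ft_force: [-7.5, -2.5, 1.3]
opening: 0.0187
gripper_force: 76.5
```

Emit:
apply_moves --pt "0 6 0 0 0 0 -1" --pt "0 14 -10 0 0 0 -1" --pt "0 14 -25 0 0 0 -1" --pt "-30 14 -25 0 0 0 -1" --pt "-65 14 -25 0 0 0 -1" --pt "-100 14 -25 0 0 0 -1" --pt "-135 14 -25 0 0 0 -1" --pt "-170 14 -25 0 0 0 -1"

```text
time: 14.8
ee_pos: [0.4712, 0.0353, 0.1386]
tool_rot: [-3.139, 0.001, -1.494]
ft_force: [1.5, -0.7, -2.7]
opening: 0.019
gripper_force: 75.8
```

Emit:
apply_moves --pt "-35 0 0 0 0 0 -1" --pt "-65 0 0 0 0 0 -1" --pt "-80 0 0 0 0 0 -1" --pt "-80 0 8 0 0 0 -1" --pt "-80 0 18 0 0 0 -1" --pt "-80 0 25 0 0 0 -1" --pt "-80 0 25 0 0 0 -1"

```text
time: 15.38
ee_pos: [0.4643, 0.1128, 0.1114]
tool_rot: [3.14, -0.001, -1.494]
ft_force: [-0.1, -0.8, -3.2]
opening: 0.0192
gripper_force: 75.8
```

Emit:
apply_moves --pt "0 -1.5 0 0 0 0 -1" --pt "0 -3 0 0 0 0 -1" --pt "0 -4.5 0 0 0 0 -1" --pt "0 -6 0 0 0 0 -1" --pt "0 -7.5 0 0 0 0 -1" --pt "0 -9 0 0 0 0 -1" --pt "0 -10.5 0 0 0 0 -1" --pt "0 -12 0 0 0 0 -1"

```text
time: 16.05
ee_pos: [0.4752, 0.1137, 0.1118]
tool_rot: [3.138, -0.001, -1.495]
ft_force: [-7.6, 1.9, 0.8]
opening: 0.019
gripper_force: 76.5
```

Emit:
apply_moves --pt "0 -1.5 0 0 0 0 -1" --pt "0 -3 0 0 0 0 -1" --pt "0 -4 0 0 0 0 -1" --pt "0 -4.5 0 0 0 0 -1" --pt "0 -4.5 0 0 0 0 -1"

```text
time: 16.47
ee_pos: [0.4797, 0.1141, 0.1116]
tool_rot: [3.138, -0.001, -1.495]
ft_force: [-7.9, 1.5, -0.2]
opening: 0.0195
gripper_force: 76.3
```

Emit:
apply_moves --pt "0 6 0 0 0 0 -1" --pt "0 14 -10 0 0 0 -1" --pt "0 14 -25 0 0 0 -1" --pt "30 14 -25 0 0 0 -1" --pt "65 14 -25 0 0 0 -1" --pt "100 14 -25 0 0 0 -1" --pt "135 14 -25 0 0 0 -1" --pt "170 14 -25 0 0 0 -1"

```text
time: 17.13
ee_pos: [0.4808, -0.0573, 0.1378]
tool_rot: [-3.14, 0.0, -1.493]
ft_force: [1.8, -0.9, -3.1]
opening: 0.0193
gripper_force: 75.9
```

Emit:
apply_moves --pt "35 0 0 0 0 0 -1" --pt "65 0 0 0 0 0 -1" --pt "80 0 0 0 0 0 -1" --pt "80 0 8 0 0 0 -1" --pt "80 0 18 0 0 0 -1" --pt "80 0 25 0 0 0 -1" --pt "80 0 25 0 0 0 -1"

```text
time: 17.72
ee_pos: [0.4855, -0.135, 0.1103]
tool_rot: [3.139, 0.0, -1.494]
ft_force: [0.2, 0.7, -3.2]
opening: 0.0191
gripper_force: 75.9
```

Emit:
apply_moves --pt "0 -1.5 0 0 0 0 -1" --pt "0 -3 0 0 0 0 -1" --pt "0 -4.5 0 0 0 0 -1" --pt "0 -6 0 0 0 0 -1" --pt "0 -7.5 0 0 0 0 -1" --pt "0 -9 0 0 0 0 -1" --pt "0 -10.5 0 0 0 0 -1" --pt "0 -12 0 0 0 0 -1"

```text
time: 18.38
ee_pos: [0.4962, -0.135, 0.1117]
tool_rot: [3.136, 0.0, -1.495]
ft_force: [-7.5, -0.2, 1.7]
opening: 0.0187
gripper_force: 76.4
```

Emit:
apply_moves --pt "0 -1.5 0 0 0 0 -1" --pt "0 -3 0 0 0 0 -1" --pt "0 -4 0 0 0 0 -1" --pt "0 -4.5 0 0 0 0 -1" --pt "0 -4.5 0 0 0 0 -1"

```text
time: 18.8
ee_pos: [0.5, -0.1352, 0.1115]
tool_rot: [3.135, -0.0, -1.495]
ft_force: [-7.7, -2.5, 1.1]
opening: 0.019
gripper_force: 76.6
```

Emit:
apply_moves --pt "0 6 0 0 0 0 -1" --pt "0 14 -10 0 0 0 -1" --pt "0 14 -25 0 0 0 -1" --pt "-30 14 -25 0 0 0 -1" --pt "-65 14 -25 0 0 0 -1" --pt "-100 14 -25 0 0 0 -1" --pt "-135 14 -25 0 0 0 -1" --pt "-170 14 -25 0 0 0 -1"

```text
time: 19.47
ee_pos: [0.4762, 0.0357, 0.1386]
tool_rot: [-3.139, 0.001, -1.494]
ft_force: [-0.1, -0.2, -3.7]
opening: 0.0188
gripper_force: 75.9
```

Emit:
apply_moves --pt "-35 0 0 0 0 0 -1" --pt "-65 0 0 0 0 0 -1" --pt "-80 0 0 0 0 0 -1" --pt "-80 0 8 0 0 0 -1" --pt "-80 0 18 0 0 0 -1" --pt "-80 0 25 0 0 0 -1" --pt "-80 0 25 0 0 0 -1"

```text
time: 20.05
ee_pos: [0.4693, 0.1132, 0.1114]
tool_rot: [3.14, -0.0, -1.494]
ft_force: [-0.2, -0.4, -3.5]
opening: 0.0192
gripper_force: 75.8
```

Emit:
apply_moves --pt "0 -1.5 0 0 0 0 -1" --pt "0 -3 0 0 0 0 -1" --pt "0 -4.5 0 0 0 0 -1" --pt "0 -6 0 0 0 0 -1" --pt "0 -7.5 0 0 0 0 -1" --pt "0 -9 0 0 0 0 -1" --pt "0 -10.5 0 0 0 0 -1" --pt "0 -12 0 0 0 0 -1"

```text
time: 20.72
ee_pos: [0.4802, 0.1139, 0.1117]
tool_rot: [3.138, -0.001, -1.495]
ft_force: [-8.8, 1.4, 1.3]
opening: 0.0192
gripper_force: 76.5
```

Emit:
apply_moves --pt "0 -1.5 0 0 0 0 -1" --pt "0 -3 0 0 0 0 -1" --pt "0 -4 0 0 0 0 -1" --pt "0 -4.5 0 0 0 0 -1" --pt "0 -4.5 0 0 0 0 -1"

```text
time: 21.13
ee_pos: [0.4845, 0.1145, 0.1115]
tool_rot: [3.137, -0.001, -1.495]
ft_force: [-8.7, 2.5, 0.4]
opening: 0.0193
gripper_force: 76.4
```

Emit:
apply_moves --pt "0 6 0 0 0 0 -1" --pt "0 14 -10 0 0 0 -1" --pt "0 14 -25 0 0 0 -1" --pt "30 14 -25 0 0 0 -1" --pt "65 14 -25 0 0 0 -1" --pt "100 14 -25 0 0 0 -1" --pt "135 14 -25 0 0 0 -1" --pt "170 14 -25 0 0 0 -1"

```text
time: 21.8
ee_pos: [0.4859, -0.0569, 0.1378]
tool_rot: [-3.14, -0.0, -1.493]
ft_force: [1.0, 1.4, -2.8]
opening: 0.0193
gripper_force: 76.0
```

Emit:
apply_moves --pt "35 0 0 0 0 0 -1" --pt "65 0 0 0 0 0 -1" --pt "80 0 0 0 0 0 -1" --pt "80 0 8 0 0 0 -1" --pt "80 0 18 0 0 0 -1" --pt "80 0 25 0 0 0 -1" --pt "80 0 25 0 0 0 -1"

```text
time: 22.38
ee_pos: [0.4905, -0.1346, 0.1103]
tool_rot: [3.138, 0.0, -1.494]
ft_force: [-1.1, 0.5, -3.1]
opening: 0.0191
gripper_force: 75.9
```

Emit:
apply_moves --pt "0 -1.5 0 0 0 0 -1" --pt "0 -3 0 0 0 0 -1" --pt "0 -4.5 0 0 0 0 -1" --pt "0 -6 0 0 0 0 -1" --pt "0 -7.5 0 0 0 0 -1" --pt "0 -9 0 0 0 0 -1" --pt "0 -10.5 0 0 0 0 -1" --pt "0 -12 0 0 0 0 -1"

```text
time: 23.05
ee_pos: [0.5011, -0.1346, 0.1117]
tool_rot: [3.136, 0.0, -1.495]
ft_force: [-8.5, -1.5, 1.2]
opening: 0.0193
gripper_force: 76.4
```

Emit:
apply_moves --pt "0 -1.5 0 0 0 0 -1" --pt "0 -3 0 0 0 0 -1" --pt "0 -4 0 0 0 0 -1" --pt "0 -4.5 0 0 0 0 -1" --pt "0 -4.5 0 0 0 0 -1"

```text
time: 23.47
ee_pos: [0.505, -0.1348, 0.1116]
tool_rot: [3.135, -0.0, -1.495]
ft_force: [-8.7, -2.6, 1.3]
opening: 0.0193
gripper_force: 76.6
```

Emit:
apply_moves --pt "0 6 0 0 0 0 -1" --pt "0 14 -10 0 0 0 -1" --pt "0 14 -25 0 0 0 -1" --pt "-30 14 -25 0 0 0 -1" --pt "-65 14 -25 0 0 0 -1" --pt "-100 14 -25 0 0 0 -1" --pt "-135 14 -25 0 0 0 -1" --pt "-170 14 -25 0 0 0 -1"

```text
time: 24.13
ee_pos: [0.4813, 0.0361, 0.1386]
tool_rot: [-3.139, 0.001, -1.494]
ft_force: [1.1, 0.0, -3.8]
opening: 0.0194
gripper_force: 76.0
```

Emit:
apply_moves --pt "-35 0 0 0 0 0 -1" --pt "-65 0 0 0 0 0 -1" --pt "-80 0 0 0 0 0 -1" --pt "-80 0 8 0 0 0 -1" --pt "-80 0 18 0 0 0 -1" --pt "-80 0 25 0 0 0 -1" --pt "-80 0 25 0 0 0 -1"

```text
time: 24.72
ee_pos: [0.474, 0.1129, 0.1107]
tool_rot: [3.139, -0.001, -1.495]
ft_force: [-0.1, -0.6, -2.9]
opening: 0.0191
gripper_force: 75.9
```

Emit:
apply_moves --pt "0 -1.5 0 0 0 0 -1" --pt "0 -3 0 0 0 0 -1" --pt "0 -4.5 0 0 0 0 -1" --pt "0 -6 0 0 0 0 -1" --pt "0 -7.5 0 0 0 0 -1" --pt "0 -9 0 0 0 0 -1" --pt "0 -10.5 0 0 0 0 -1" --pt "0 -12 0 0 0 0 -1"

```text
time: 25.38
ee_pos: [0.4852, 0.1144, 0.1117]
tool_rot: [3.138, -0.001, -1.495]
ft_force: [-8.3, 2.1, 2.5]
opening: 0.0191
gripper_force: 76.5
```

Emit:
apply_moves --pt "0 -1.5 0 0 0 0 -1" --pt "0 -3 0 0 0 0 -1" --pt "0 -4 0 0 0 0 -1" --pt "0 -4.5 0 0 0 0 -1" --pt "0 -4.5 0 0 0 0 -1"

```text
time: 25.8
ee_pos: [0.4895, 0.1149, 0.1116]
tool_rot: [3.137, -0.001, -1.495]
ft_force: [-8.6, 2.2, 0.1]
opening: 0.0191
gripper_force: 76.4
```

Emit:
apply_moves --pt "0 6 0 0 0 0 -1" --pt "0 14 -10 0 0 0 -1" --pt "0 14 -25 0 0 0 -1" --pt "30 14 -25 0 0 0 -1" --pt "65 14 -25 0 0 0 -1" --pt "100 14 -25 0 0 0 -1" --pt "135 14 -25 0 0 0 -1" --pt "170 14 -25 0 0 0 -1"

```text
time: 26.47
ee_pos: [0.4908, -0.0564, 0.1377]
tool_rot: [-3.14, 0.0, -1.493]
ft_force: [0.5, 1.5, -4.2]
opening: 0.0191
gripper_force: 76.1
```

Emit:
apply_moves --pt "35 0 0 0 0 0 -1" --pt "65 0 0 0 0 0 -1" --pt "80 0 0 0 0 0 -1" --pt "80 0 8 0 0 0 -1" --pt "80 0 18 0 0 0 -1" --pt "80 0 25 0 0 0 -1" --pt "80 0 25 0 0 0 -1"

```text
time: 27.05
ee_pos: [0.4955, -0.1342, 0.1103]
tool_rot: [3.139, 0.0, -1.494]
ft_force: [-0.3, 0.9, -2.8]
opening: 0.0191
gripper_force: 75.9
```

Emit:
apply_moves --pt "0 -1.5 0 0 0 0 -1" --pt "0 -3 0 0 0 0 -1" --pt "0 -4.5 0 0 0 0 -1" --pt "0 -6 0 0 0 0 -1" --pt "0 -7.5 0 0 0 0 -1" --pt "0 -9 0 0 0 0 -1" --pt "0 -10.5 0 0 0 0 -1" --pt "0 -12 0 0 0 0 -1"

```text
time: 27.72
ee_pos: [0.5061, -0.1343, 0.1116]
tool_rot: [3.136, 0.0, -1.495]
ft_force: [-7.8, -1.1, 1.5]
opening: 0.0193
gripper_force: 76.4
```

Emit:
apply_moves --pt "0 -1.5 0 0 0 0 -1" --pt "0 -3 0 0 0 0 -1" --pt "0 -4 0 0 0 0 -1" --pt "0 -4.5 0 0 0 0 -1" --pt "0 -4.5 0 0 0 0 -1"

```text
time: 28.13
ee_pos: [0.51, -0.1345, 0.1116]
tool_rot: [3.135, -0.0, -1.495]
ft_force: [-7.8, -1.6, 1.0]
opening: 0.0192
gripper_force: 76.6
```

Emit:
apply_moves --pt "0 6 0 0 0 0 -1" --pt "0 14 -10 0 0 0 -1" --pt "0 14 -25 0 0 0 -1" --pt "-30 14 -25 0 0 0 -1" --pt "-65 14 -25 0 0 0 -1" --pt "-100 14 -25 0 0 0 -1" --pt "-135 14 -25 0 0 0 -1" --pt "-170 14 -25 0 0 0 -1"

```text
time: 28.8
ee_pos: [0.4862, 0.0365, 0.1386]
tool_rot: [-3.139, 0.001, -1.494]
ft_force: [-0.1, -0.4, -2.1]
opening: 0.019
gripper_force: 76.0
```

Emit:
apply_moves --pt "-35 0 0 0 0 0 -1" --pt "-65 0 0 0 0 0 -1" --pt "-80 0 0 0 0 0 -1" --pt "-80 0 8 0 0 0 -1" --pt "-80 0 18 0 0 0 -1" --pt "-80 0 25 0 0 0 -1" --pt "-80 0 25 0 0 0 -1"

```text
time: 29.38
ee_pos: [0.4789, 0.1133, 0.1107]
tool_rot: [3.139, -0.001, -1.495]
ft_force: [-0.3, -0.3, -3.3]
opening: 0.0191
gripper_force: 75.9
```

Emit:
apply_moves --pt "0 -1.5 0 0 0 0 -1" --pt "0 -3 0 0 0 0 -1" --pt "0 -4.5 0 0 0 0 -1" --pt "0 -6 0 0 0 0 -1" --pt "0 -7.5 0 0 0 0 -1" --pt "0 -9 0 0 0 0 -1" --pt "0 -10.5 0 0 0 0 -1" --pt "0 -12 0 0 0 0 -1"

```text
time: 30.05
ee_pos: [0.4902, 0.1148, 0.1118]
tool_rot: [3.138, -0.001, -1.495]
ft_force: [-8.3, 1.8, 0.9]
opening: 0.0192
gripper_force: 76.6
```

Emit:
apply_moves --pt "0 -1.5 0 0 0 0 -1" --pt "0 -3 0 0 0 0 -1" --pt "0 -4 0 0 0 0 -1" --pt "0 -4.5 0 0 0 0 -1" --pt "0 -4.5 0 0 0 0 -1"

```text
time: 30.47
ee_pos: [0.4944, 0.1153, 0.1116]
tool_rot: [3.137, -0.001, -1.495]
ft_force: [-7.5, 2.2, 0.9]
opening: 0.019
gripper_force: 76.5
```

Emit:
apply_moves --pt "0 6 0 0 0 0 -1" --pt "0 14 -10 0 0 0 -1" --pt "0 14 -25 0 0 0 -1" --pt "30 14 -25 0 0 0 -1" --pt "65 14 -25 0 0 0 -1" --pt "100 14 -25 0 0 0 -1" --pt "135 14 -25 0 0 0 -1" --pt "170 14 -25 0 0 0 -1"

```text
time: 31.13
ee_pos: [0.4958, -0.0561, 0.1377]
tool_rot: [-3.14, 0.0, -1.493]
ft_force: [1.2, 0.0, -2.1]
opening: 0.0188
gripper_force: 76.0
```

Emit:
apply_moves --pt "35 0 0 0 0 0 -1" --pt "65 0 0 0 0 0 -1" --pt "80 0 0 0 0 0 -1" --pt "80 0 8 0 0 0 -1" --pt "80 0 18 0 0 0 -1" --pt "80 0 25 0 0 0 -1" --pt "80 0 25 0 0 0 -1"

```text
time: 31.72
ee_pos: [0.5005, -0.1338, 0.1103]
tool_rot: [3.138, 0.0, -1.494]
ft_force: [-1.0, 0.1, -3.7]
opening: 0.0193
gripper_force: 75.9
```

Emit:
apply_moves --pt "0 -1.5 0 0 0 0 -1" --pt "0 -3 0 0 0 0 -1" --pt "0 -4.5 0 0 0 0 -1" --pt "0 -6 0 0 0 0 -1" --pt "0 -7.5 0 0 0 0 -1" --pt "0 -9 0 0 0 0 -1" --pt "0 -10.5 0 0 0 0 -1" --pt "0 -12 0 0 0 0 -1"

```text
time: 32.38
ee_pos: [0.5111, -0.1338, 0.1117]
tool_rot: [3.136, 0.0, -1.495]
ft_force: [-7.9, -1.9, 1.3]
opening: 0.0193
gripper_force: 76.4
```

Emit:
apply_moves --pt "0 -1.5 0 0 0 0 -1" --pt "0 -3 0 0 0 0 -1" --pt "0 -4 0 0 0 0 -1" --pt "0 -4.5 0 0 0 0 -1" --pt "0 -4.5 0 0 0 0 -1"

```text
time: 32.8
ee_pos: [0.515, -0.1341, 0.1116]
tool_rot: [3.135, -0.0, -1.495]
ft_force: [-8.2, -2.5, 1.4]
opening: 0.0189
gripper_force: 76.6
```

Emit:
apply_moves --pt "0 6 0 0 0 0 -1" --pt "0 14 -10 0 0 0 -1" --pt "0 14 -25 0 0 0 -1" --pt "-30 14 -25 0 0 0 -1" --pt "-65 14 -25 0 0 0 -1" --pt "-100 14 -25 0 0 0 -1" --pt "-135 14 -25 0 0 0 -1" --pt "-170 14 -25 0 0 0 -1"

```text
time: 33.47
ee_pos: [0.4912, 0.0369, 0.1386]
tool_rot: [-3.139, 0.001, -1.494]
ft_force: [2.1, 1.1, -2.7]
opening: 0.0188
gripper_force: 76.0
```

Emit:
apply_moves --pt "-35 0 0 0 0 0 -1" --pt "-65 0 0 0 0 0 -1" --pt "-80 0 0 0 0 0 -1" --pt "-80 0 8 0 0 0 -1" --pt "-80 0 18 0 0 0 -1" --pt "-80 0 25 0 0 0 -1" --pt "-80 0 25 0 0 0 -1"

```text
time: 34.05
ee_pos: [0.4839, 0.1137, 0.1106]
tool_rot: [3.139, -0.001, -1.495]
ft_force: [-0.4, -0.3, -3.1]
opening: 0.0191
gripper_force: 75.9
```

Emit:
apply_moves --pt "0 -1.5 0 0 0 0 -1" --pt "0 -3 0 0 0 0 -1" --pt "0 -4.5 0 0 0 0 -1" --pt "0 -6 0 0 0 0 -1" --pt "0 -7.5 0 0 0 0 -1" --pt "0 -9 0 0 0 0 -1" --pt "0 -10.5 0 0 0 0 -1" --pt "0 -12 0 0 0 0 -1"

```text
time: 34.72
ee_pos: [0.4952, 0.1152, 0.1118]
tool_rot: [3.138, -0.001, -1.495]
ft_force: [-8.5, 1.3, 1.3]
opening: 0.0194
gripper_force: 76.7
```

Emit:
apply_moves --pt "0 -1 0 0 0 0 -1" --pt "0 -2 0 0 0 0 -1"

```text
time: 34.88
ee_pos: [0.4964, 0.1152, 0.1115]
tool_rot: [3.136, -0.001, -1.495]
ft_force: [-12.0, 1.3, 3.5]
opening: 0.0193
gripper_force: 76.9
```

Emit:
apply_moves --pt "0 -1 0 0 0 0 -1" --pt "0 -2 0 0 0 0 -1"

```text
time: 35.05
ee_pos: [0.4968, 0.1149, 0.1111]
tool_rot: [3.133, -0.002, -1.495]
ft_force: [-17.2, 2.7, 6.4]
opening: 0.0195
gripper_force: 77.3
```

Run:
```python
from h import *
p,_=robot.snapshot("scene")
cv2.imwrite("pics/g3.png",cv2.resize(p[150:250,180:320],None,fx=5,fy=5,interpolation=cv2.INTER_CUBIC)[:,:,::-1])
```

```text
(no output)
```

View pics/g3.png

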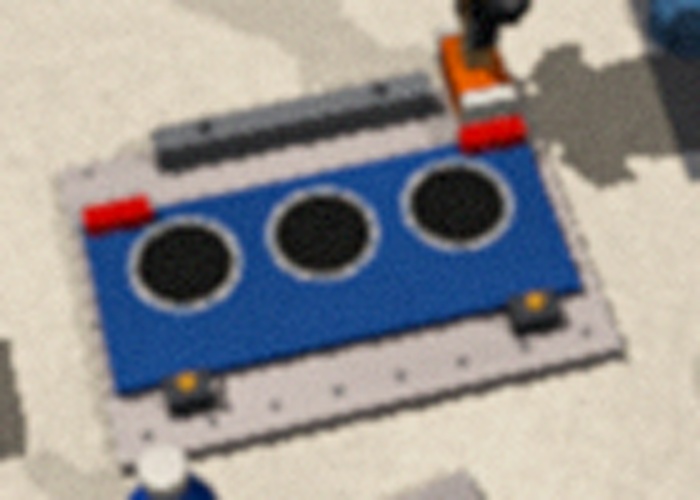

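The left end is now against its stop, with force rising to 17 N. The right end looks almost home, so I'll tap it next.

Emit:
apply_moves --pt "0 6 0 0 0 0 -1" --pt "0 14 -10 0 0 0 -1" --pt "0 14 -25 0 0 0 -1" --pt "30 14 -25 0 0 0 -1" --pt "65 14 -25 0 0 0 -1" --pt "100 14 -25 0 0 0 -1" --pt "135 14 -25 0 0 0 -1" --pt "170 14 -25 0 0 0 -1"

```text
time: 35.77
ee_pos: [0.5005, -0.0556, 0.1386]
tool_rot: [-3.139, 0.0, -1.493]
ft_force: [0.6, 0.6, -3.4]
opening: 0.0193
gripper_force: 76.2
```

Emit:
apply_moves --pt "35 0 0 0 0 0 -1" --pt "65 0 0 0 0 0 -1" --pt "80 0 0 0 0 0 -1" --pt "80 0 8 0 0 0 -1" --pt "80 0 18 0 0 0 -1" --pt "80 0 25 0 0 0 -1" --pt "80 0 25 0 0 0 -1"

```text
time: 36.35
ee_pos: [0.505, -0.1335, 0.1107]
tool_rot: [3.139, 0.0, -1.494]
ft_force: [0.4, -0.7, -3.8]
opening: 0.0194
gripper_force: 76.1
```

Emit:
apply_moves --pt "0 -1.5 0 0 0 0 -1" --pt "0 -3 0 0 0 0 -1" --pt "0 -4.5 0 0 0 0 -1" --pt "0 -6 0 0 0 0 -1" --pt "0 -7.5 0 0 0 0 -1" --pt "0 -9 0 0 0 0 -1" --pt "0 -10.5 0 0 0 0 -1" --pt "0 -12 0 0 0 0 -1"

```text
time: 37.02
ee_pos: [0.5153, -0.1336, 0.1116]
tool_rot: [3.136, 0.0, -1.495]
ft_force: [-9.9, -1.2, 2.2]
opening: 0.019
gripper_force: 76.8
```

Emit:
apply_moves --pt "0 -1 0 0 0 0 -1" --pt "0 -2 0 0 0 0 -1"

```text
time: 37.18
ee_pos: [0.5166, -0.1337, 0.1115]
tool_rot: [3.134, -0.0, -1.495]
ft_force: [-11.6, -2.0, 5.2]
opening: 0.0194
gripper_force: 77.0
```

Emit:
apply_moves --pt "0 -1 0 0 0 0 -1" --pt "0 -2 0 0 0 0 -1"

```text
time: 37.35
ee_pos: [0.5169, -0.1338, 0.1111]
tool_rot: [3.131, -0.0, -1.495]
ft_force: [-16.0, -1.7, 6.5]
opening: 0.019
gripper_force: 77.3
```

Emit:
apply_moves --pt "0 6 0 0 0 0 -1" --pt "0 14 -10 0 0 0 -1" --pt "0 14 -25 0 0 0 -1" --pt "-30 14 -25 0 0 0 -1" --pt "-65 14 -25 0 0 0 -1" --pt "-100 14 -25 0 0 0 -1" --pt "-135 14 -25 0 0 0 -1" --pt "-170 14 -25 0 0 0 -1"

```text
time: 38.02
ee_pos: [0.4955, 0.0372, 0.1387]
tool_rot: [-3.139, 0.001, -1.494]
ft_force: [1.1, -0.1, -2.4]
opening: 0.0193
gripper_force: 76.2
```

Emit:
apply_moves --pt "-35 0 0 0 0 0 -1" --pt "-65 0 0 0 0 0 -1" --pt "-80 0 0 0 0 0 -1" --pt "-80 0 8 0 0 0 -1" --pt "-80 0 18 0 0 0 -1" --pt "-80 0 25 0 0 0 -1" --pt "-80 0 25 0 0 0 -1"

```text
time: 38.6
ee_pos: [0.4879, 0.1141, 0.1106]
tool_rot: [3.139, -0.001, -1.495]
ft_force: [-0.7, -0.5, -3.8]
opening: 0.019
gripper_force: 76.1
```

Emit:
apply_moves --pt "0 -1.5 0 0 0 0 -1" --pt "0 -3 0 0 0 0 -1" --pt "0 -4.5 0 0 0 0 -1" --pt "0 -6 0 0 0 0 -1" --pt "0 -7.5 0 0 0 0 -1" --pt "0 -9 0 0 0 0 -1" --pt "0 -10.5 0 0 0 0 -1" --pt "0 -12 0 0 0 0 -1"

```text
time: 39.27
ee_pos: [0.4968, 0.1146, 0.1112]
tool_rot: [3.133, -0.002, -1.495]
ft_force: [-19.3, 2.4, 7.2]
opening: 0.0192
gripper_force: 77.5
```

Emit:
apply_moves --pt "0 -1 0 0 0 0 -1" --pt "0 -2 0 0 0 0 -1"

```text
time: 39.43
ee_pos: [0.4971, 0.1143, 0.1107]
tool_rot: [3.13, -0.003, -1.496]
ft_force: [-22.2, 3.0, 8.3]
opening: 0.0187
gripper_force: 77.7
```

Emit:
apply_moves --pt "0 8 0 0 0 0 -1" --pt "0 20 -10 0 0 0 -1" --pt "0 20 -35 0 0 0 -1" --pt "0 20 -60 0 0 0 -1" --pt "0 20 -60 0 0 0 -1"

```text
time: 39.85
ee_pos: [0.486, 0.1161, 0.1774]
tool_rot: [-3.134, 0.003, -1.493]
ft_force: [1.3, 2.1, -1.7]
opening: 0.0192
gripper_force: 76.8
```

Run:
```python
from h import *
s=robot.observe(); print(s["time"],s["ee_pos"],s["tool_rot"])
print(go(.47,-.318,.173,-1.494), go(.47,-.318,.0742,-1.494))
print(go(.47,-.318,.173,-1.494+0.15))
```

```text
39.85 [0.48598907 0.11610211 0.17735191] [-3.13354148e+00  2.72434272e-03 -1.49265696e+00]
(array([431.5,  49.9,   2.8]), array([-0.5,  0.2,  0.1])) (array([431.8,  50.6, 101.6]), array([-0.5,  0.2,  0.1]))
(array([431.5,  49.9,   2.8]), array([-0.5,  0.1, -8.5]))
```

Emit:
apply_moves --pt "20 5 0 0 0 0 -1" --pt "55 10 0 0 0 0 -1" --pt "95 15 0 0 0 0 -1" --pt "135 20 0 0 0 0 -1" --pt "175 25 0 0 0 0 -1" --pt "215 30 0 0 0 0 -1" --pt "255 35 0 0 0 0 -1" --pt "295 40 0 0 0 0 -1"

```text
time: 40.52
ee_pos: [0.4657, -0.1843, 0.1724]
tool_rot: [-3.14, -0.0, -1.494]
ft_force: [0.5, 0.6, -2.4]
opening: 0.0192
gripper_force: 76.4
```

Emit:
apply_moves --pt "40 3 0 0 0 0 -1" --pt "80 6 0 0 0 0 -1" --pt "115 8 0 0 0 0 -1" --pt "130 10 0 0 0 0 -1" --pt "136 10 0 0 0 0 -1" --pt "136 10 30 0 0 0 -1" --pt "136 10 50 0 0 0 -1" --pt "136 10 50 0 0 0 -1"

```text
time: 41.18
ee_pos: [0.4637, -0.3175, 0.1181]
tool_rot: [3.136, 0.003, -1.495]
ft_force: [-1.5, 1.5, -3.0]
opening: 0.0192
gripper_force: 76.4
```

Emit:
apply_moves --pt "0 0 0 0 0 0 -1" --pt "0 0 0 0 0 0 -1"

```text
time: 41.35
ee_pos: [0.4672, -0.3187, 0.1235]
tool_rot: [-3.141, -0.001, -1.493]
ft_force: [-0.0, 0.3, -2.7]
opening: 0.0192
gripper_force: 76.4
```

Run:
```python
from h import *
s=robot.observe(); print(s["time"],s["ee_pos"],s["tool_rot"],s["ft_force"])
print(go(.47,-.318,.0745,None))
```

```text
41.35 [ 0.46723134 -0.31874927  0.12345768] [-3.14054744e+00 -9.63348882e-04 -1.49295067e+00] [-0.02836376  0.29558249 -2.71202188]
(array([-0.6, -2.8, 49. ]), array([-0.1, -0.1,  0. ]))
```

Emit:
apply_moves --pt "0 -2 12 0 0 0 -1" --pt "0 -2 26 0 0 0 -1" --pt "0 -2 36 0 0 0 -1" --pt "0 -2 42 0 0 0 -1" --pt "0 -2 45 0 0 0 -1" --pt "0 -2 46 0 0 0 -1" --pt "0 -2 46 0 0 0 -1"

```text
time: 41.93
ee_pos: [0.4687, -0.3187, 0.0767]
tool_rot: [-3.141, -0.0, -1.494]
ft_force: [0.1, 0.9, -3.0]
opening: 0.0191
gripper_force: 76.6
```

Emit:
apply_moves --pt "0 0 1 0 0 0 -1" --pt "0 0 2 0 0 0 -1" --pt "0 0 2 0 0 0 -1"

```text
time: 42.18
ee_pos: [0.4684, -0.3186, 0.0745]
tool_rot: [-3.141, -0.0, -1.494]
ft_force: [-1.2, 0.7, -2.7]
opening: 0.0191
gripper_force: 76.6
```

Emit:
apply_moves --pt "0 0 1 0 0 0 -1" --pt "0 0 1 0 0 0 -1"

```text
time: 42.35
ee_pos: [0.4686, -0.3188, 0.0743]
tool_rot: [-3.141, -0.001, -1.494]
ft_force: [-2.9, 1.5, 4.2]
opening: 0.019
gripper_force: 77.7
```

Emit:
apply_moves --pt "0 0 1 0 0 0 -1" --pt "0 0 1 0 0 0 -1"

```text
time: 42.52
ee_pos: [0.4686, -0.3188, 0.0742]
tool_rot: [-3.141, -0.001, -1.493]
ft_force: [-4.2, 4.1, 14.2]
opening: 0.0188
gripper_force: 78.9
```

Emit:
apply_moves --pt "0 0 -1 0 0 0 -0.5" --pt "0 0 -1 0 0 0 0" --pt "0 0 -1 0 0 0 1" --pt "0 0 -1 0 0 0 1" --pt "0 0 -1 0 0 0 1" --pt "0 0 -1 0 0 0 1" --pt "0 0 -1 0 0 0 1"

```text
time: 43.1
ee_pos: [0.4683, -0.3186, 0.0732]
tool_rot: [3.141, 0.0, -1.494]
ft_force: [-0.6, 1.1, -0.3]
opening: 0.0854
gripper_force: 0.0
```

Emit:
apply_moves --pt "0 0 -10 0 0 0 1" --pt "0 0 -35 0 0 0 1" --pt "0 0 -75 0 0 0 1" --pt "0 0 -115 0 0 0 1" --pt "0 0 -145 0 0 0 1" --pt "-40 0 -145 0 0 0 1" --pt "-80 0 -145 0 0 0 1" --pt "-120 0 -145 0 0 0 1"

```text
time: 43.77
ee_pos: [0.4588, -0.1982, 0.2196]
tool_rot: [-3.14, -0.0, -1.496]
ft_force: [1.3, 1.5, -0.2]
opening: 0.0854
gripper_force: 0.0
```

Emit:
apply_moves --pt "-40 5 0 0 0 0 1" --pt "-80 10 0 0 0 0 1" --pt "-120 15 0 0 0 0 1" --pt "-160 20 0 0 0 0 1" --pt "-200 20 0 0 0 0 1"

```text
time: 44.18
ee_pos: [0.4225, 0.0003, 0.2193]
tool_rot: [-3.14, 0.001, -1.494]
ft_force: [0.7, -0.1, -0.1]
opening: 0.0858
gripper_force: 0.0
```

Run:
```python
from h import *
np.set_printoptions(precision=4,suppress=True)
s=robot.observe(); print(s["time"],s["ee_pos"],s["tool_rot"],s["ft_force"])
for n in("top","scene"): print(cups(n))
p,_,H,S,V=hsv("top")
q,_=robot.snapshot("scene")
cv2.imwrite("pics/a1.png",np.hstack([p[130:290,90:410],q[120:280,90:410]])[:,:,::-1])
# pads from scene camera
pq,_,H,S,V=hsv("scene")
for i,c in enumerate([(.5827,.0884),(.5899,-.0015),(.5966,-.0912)]):
  for n in("top","scene"):
    im=cv2.cvtColor(p if n=="top" else pq,cv2.COLOR_RGB2HSV)[:,:,2]
    u=proj(n,[[*c,.036]])[0]; yy,xx=np.mgrid[:384,:512]
    m=(im<60)&(np.hypot(xx-u[0],yy-u[1])<13); print(i,n,m.sum(),onplane(n,[np.argwhere(m)[:,::-1].mean(0)],.036)[0])
```

```text
44.1833 [0.4225 0.0003 0.2193] [-3.1402  0.0006 -1.4943] [ 0.6766 -0.0783 -0.1165]
[(array([0.4065, 0.3819]), np.float64(35.6), 0.71, 343), (array([0.5323, 0.3402]), np.float64(19.5), 0.66, 349), (array([0.4381, 0.284 ]), np.float64(36.3), 0.55, 324)]
[(array([0.402 , 0.3872]), np.float64(60.6), 0.76, 206), (array([0.4388, 0.2839]), np.float64(23.2), 0.72, 278), (array([0.5347, 0.3439]), np.float64(24.1), 0.69, 280)]
0 top 302 [0.583  0.0856 0.036 ]
0 scene 195 [0.5807 0.0866 0.036 ]
1 top 306 [ 0.5903 -0.0039  0.036 ]
1 scene 198 [ 0.5879 -0.0031  0.036 ]
2 top 304 [ 0.5977 -0.0936  0.036 ]
2 scene 212 [ 0.5959 -0.0934  0.036 ]
```

View pics/a1.png

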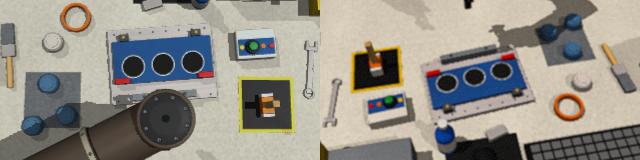

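Mallet stands upright on its mat, and the cup that was at (127,245) has been knocked towards the robot, at crop (32,125). Cup C, the nearest, goes to pad1 first.

Run:
```python
from h import *
print(robot.observe()["ee_pos"],go(.439,.285,.10,-1.494),go(.439,.285,.010,-1.494))
```

```text
[ 0.4238541  -0.00189673  0.21850492] (array([-284.9,  -36.8,  118.5]), array([-0. , -0. , -0.1])) (array([-284.9,  -36.8,  208.5]), array([-0. , -0. , -0.1]))
```

Emit:
apply_moves --pt "-35 -5 10 0 0 0 1" --pt "-75 -10 20 0 0 0 1" --pt "-115 -15 30 0 0 0 1" --pt "-155 -20 40 0 0 0 1" --pt "-195 -25 50 0 0 0 1" --pt "-230 -30 65 0 0 0 1" --pt "-262 -35 85 0 0 0 1" --pt "-285 -37 110 0 0 0 1"

```text
time: 45.2
ee_pos: [0.4409, 0.288, 0.1083]
tool_rot: [-3.139, 0.002, -1.495]
ft_force: [0.9, 0.7, 0.4]
opening: 0.0853
gripper_force: 0.0
```

Emit:
apply_moves --pt "0 0 10 0 0 0 1" --pt "0 0 10 0 0 0 1" --pt "0 0 35 0 0 0 1" --pt "0 0 60 0 0 0 1" --pt "0 0 78 0 0 0 1" --pt "0 0 88 0 0 0 1" --pt "0 0 92 0 0 0 1" --pt "0 0 94 0 0 0 1"

```text
time: 45.87
ee_pos: [0.4395, 0.2851, 0.0146]
tool_rot: [-3.142, -0.0, -1.495]
ft_force: [1.0, -0.2, 0.7]
opening: 0.0854
gripper_force: 0.0
```

Emit:
apply_moves --pt "0 0 0 0 0 0 1" --pt "0 0 0 0 0 0 1"

```text
time: 46.03
ee_pos: [0.4395, 0.2863, 0.0154]
tool_rot: [-3.14, 0.001, -1.494]
ft_force: [-0.9, 0.2, 0.5]
opening: 0.0854
gripper_force: 0.0
```

Run:
```python
from h import *
s=robot.observe();print(s["ee_pos"],s["ft_force"],go(.439,.285,.010,-1.494))
p,_=robot.snapshot("scene"); cv2.imwrite("pics/p1.png",cv2.resize(p[110:200,270:390],None,fx=5,fy=5,interpolation=cv2.INTER_CUBIC)[:,:,::-1])
```

```text
[0.43954885 0.28627235 0.01542203] [-0.92206815  0.17317891  0.47353962] (array([1.2, 0.7, 5.4]), array([-0.1,  0.1, -0. ]))
```

View pics/p1.png

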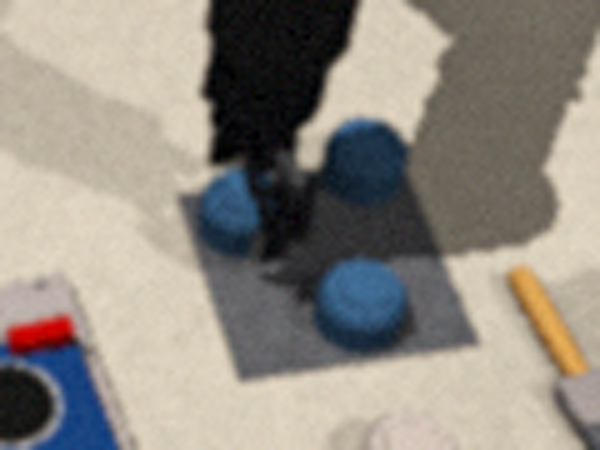

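Run:
```python
from h import *
for X in([.4395,.2863,.0154],[.49,.29,.02],[.39,.282,.02],[.4385,.285,.02]): print(X,((proj("scene",[X])[0]-[270,110])*5).round(),proj("top",[X])[0].round(1))
for n in("top","scene"):
    print(n,cups(n)); 
p,d=robot.snapshot("top"); cv2.imwrite("pics/p2.png",cv2.resize(p[190:280,100:220],None,fx=5,fy=5,interpolation=cv2.INTER_CUBIC)[:,:,::-1])
```

```text
[0.4395, 0.2863, 0.0154] [240. 216.] [155.9 244.2]
[0.49, 0.29, 0.02] [266. 265.] [154.9 227.2]
[0.39, 0.282, 0.02] [217. 161.] [156.5 260.9]
[0.4385, 0.285, 0.02] [239. 211.] [156.  244.5]
top [(array([0.533 , 0.3394]), np.float64(41.9), 0.6, 317), (array([0.4366, 0.2634]), np.float64(241.9), 0.41, 113)]
scene [(array([ 0.5852, -0.458 ]), np.float64(458.8), 0.74, 341), (array([0.4397, 0.2781]), np.float64(100.3), 0.63, 175), (array([0.5314, 0.3434]), np.float64(34.1), 0.62, 264)]
```

View pics/p2.png

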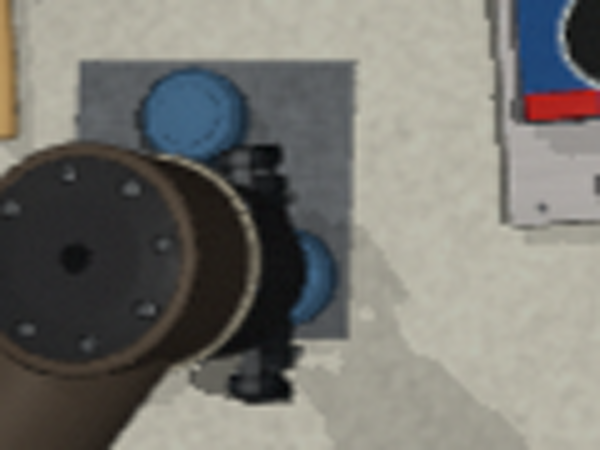

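The top crop shows cup C's right edge at (335,280), where it should be, and both fingers either side of it in x. I'll lower and grip it.

Emit:
apply_moves --pt "1 0.5 2 0 0 0 1" --pt "1 0.5 4 0 0 0 1" --pt "1 0.5 5 0 0 0 1" --pt "1 0.5 5 0 0 0 1" --newtons 25

```text
time: 46.67
ee_pos: [0.4382, 0.2847, 0.0089]
tool_rot: [3.141, -0.001, -1.494]
ft_force: [-0.3, -0.5, -0.3]
opening: 0.0853
gripper_force: 0.0
```

Emit:
apply_moves --pt "0 0 0 0 0 0 0.7" --pt "0 0 0 0 0 0 0.5" --pt "0 0 0 0 0 0 0.3" --pt "0 0 0 0 0 0 0" --pt "0 0 0 0 0 0 -1" --pt "0 0 0 0 0 0 -1" --newtons 25

```text
time: 47.17
ee_pos: [0.4385, 0.2849, 0.0095]
tool_rot: [-3.141, 0.0, -1.494]
ft_force: [-0.4, -0.8, 4.3]
opening: 0.0595
gripper_force: 26.9
```

Emit:
apply_moves --pt "0 0 0 0 0 0 -1" --pt "0 0 0 0 0 0 -1" --pt "0 0 -5 0 0 0 -1" --pt "0 0 -12 0 0 0 -1" --pt "0 0 -12 0 0 0 -1"

```text
time: 47.58
ee_pos: [0.4389, 0.2855, 0.0225]
tool_rot: [-3.14, 0.001, -1.494]
ft_force: [0.3, 0.4, -0.7]
opening: 0.0595
gripper_force: 27.4
```

Emit:
apply_moves --pt "0 0 -20 0 0 0 -1" --pt "0 0 -50 0 0 0 -1" --pt "15 -6 -80 0 0 0 -1" --pt "45 -19 -100 0 0 0 -1" --pt "80 -34 -100 0 0 0 -1" --pt "115 -49 -100 0 0 0 -1" --pt "150 -64 -100 0 0 0 -1" --pt "185 -79 -100 0 0 0 -1"

```text
time: 48.25
ee_pos: [0.5319, 0.1051, 0.1218]
tool_rot: [-3.141, 0.001, -1.493]
ft_force: [0.1, 0.1, -1.1]
opening: 0.0597
gripper_force: 27.8
```

Emit:
apply_moves --pt "35 -15 0 0 0 0 -1" --pt "70 -30 0 0 0 0 -1" --pt "95 -42 0 0 0 0 -1" --pt "110 -49 0 0 0 0 -1" --pt "115 -50 0 0 0 0 -1" --pt "115 -50 0 0 0 0 -1" --pt "115 -50 0 0 0 0 -1"

```text
time: 48.83
ee_pos: [0.5896, -0.0042, 0.1211]
tool_rot: [3.141, 0.0, -1.495]
ft_force: [0.3, -0.0, -0.8]
opening: 0.0593
gripper_force: 27.8
```

Run:
```python
from h import *
s=robot.observe();print(s["ee_pos"],s["ft_force"],s["opening"],s["gripper_force"],go(.591,-.0035,.0445,-1.494))
for n in("top","scene"): print(cups(n))
```

```text
[ 0.58961077 -0.00423911  0.12111249] [ 0.31547365 -0.00843507 -0.8270808 ] 0.05932857161706744 27.781765251711477 (array([-0.6, -1.5, 76.6]), array([ 0.,  0., -0.]))
[(array([0.4057, 0.3809]), np.float64(25.0), 0.89, 399), (array([ 0.6495, -0.2763]), np.float64(266.2), 0.36, 77)]
[(array([0.5346, 0.3436]), np.float64(40.2), 0.72, 259), (array([0.4056, 0.3869]), np.float64(35.8), 0.68, 232), (array([0.7281, 0.2889]), np.float64(450.3), 0.26, 361)]
```

Emit:
apply_moves --pt "-0.5 -1.5 20 0 0 0 -1" --pt "-0.5 -1.5 45 0 0 0 -1" --pt "-0.5 -1.5 62 0 0 0 -1" --pt "-0.5 -1.5 70 0 0 0 -1" --pt "-0.5 -1.5 73 0 0 0 -1" --pt "-0.5 -1.5 74 0 0 0 -1" --pt "-0.5 -1.5 75 0 0 0 -1" --pt "-0.5 -1.5 75 0 0 0 -1"

```text
time: 49.7
ee_pos: [0.5922, -0.0034, 0.0473]
tool_rot: [-3.14, 0.0, -1.494]
ft_force: [-0.1, -0.6, -0.9]
opening: 0.0593
gripper_force: 27.8
```

Emit:
apply_moves --pt "0 0 1 0 0 0 -1" --pt "0 0 1 0 0 0 -1"

```text
time: 49.87
ee_pos: [0.5919, -0.0036, 0.046]
tool_rot: [-3.14, 0.0, -1.494]
ft_force: [-0.3, 0.1, -0.9]
opening: 0.0593
gripper_force: 27.8
```

Emit:
apply_moves --pt "0 0 1 0 0 0 -1" --pt "0 0 1 0 0 0 -1"

```text
time: 50.03
ee_pos: [0.592, -0.0036, 0.0456]
tool_rot: [-3.14, 0.0, -1.494]
ft_force: [-3.5, 0.7, 7.0]
opening: 0.0591
gripper_force: 28.4
```

Emit:
apply_moves --pt "0 0 -1.5 0 0 0 0.5" --pt "0 0 -1.5 0 0 0 0.8" --pt "0 0 -1.5 0 0 0 1" --pt "0 0 -1.5 0 0 0 1" --pt "0 0 -1.5 0 0 0 1" --pt "0 0 -10 0 0 0 1" --pt "0 0 -40 0 0 0 1" --pt "0 0 -75 0 0 0 1"

```text
time: 50.7
ee_pos: [0.5899, -0.0042, 0.1184]
tool_rot: [3.136, -0.001, -1.494]
ft_force: [1.3, 1.1, -0.3]
opening: 0.0853
gripper_force: 0.0
```

Emit:
apply_moves --pt "-20 0 -20 0 0 -5 1" --pt "-55 0 -25 0 0 -12 1" --pt "-95 0 -25 0 0 -19 1" --pt "-135 0 -25 0 0 -26 1" --pt "-175 0 -25 0 0 -33 1" --pt "-215 0 -25 0 0 -35 1" --pt "-255 10 -25 0 0 -35 1" --pt "-290 20 -25 0 0 -35 1"

```text
time: 51.37
ee_pos: [0.5489, 0.2863, 0.1449]
tool_rot: [-3.141, -0.0, -0.883]
ft_force: [1.3, 0.5, 0.6]
opening: 0.0856
gripper_force: 0.0
```

Run:
```python
from h import *
s=robot.observe();print(s["ee_pos"],s["tool_rot"],s["ft_force"],go(.534,.342,.05,-.884),go(.534,.342,.01,-.884))
p,_=robot.snapshot("scene"); print(cups("top"),cups("scene"))
cv2.imwrite("pics/p3.png",cv2.resize(p[120:250,170:370],None,fx=3,fy=3,interpolation=cv2.INTER_CUBIC)[:,:,::-1])
```

```text
[0.54892924 0.28627405 0.14486042] [-3.14099608e+00 -1.18612701e-04 -8.82557169e-01] [1.32638994 0.5388512  0.59974603] (array([-52.5, -23.8,  94.9]), array([-0. , -0. ,  0.1])) (array([-52.5, -23.8, 134.9]), array([-0. , -0. ,  0.1]))
[(array([ 0.5948, -0.0043]), np.float64(18.2), 0.75, 318), (array([0.4066, 0.3826]), np.float64(47.8), 0.73, 329)] [(array([0.5335, 0.3457]), np.float64(27.5), 0.66, 278), (array([ 0.5677, -0.0023]), np.float64(46.0), 0.64, 266)]
```

View pics/p3.png

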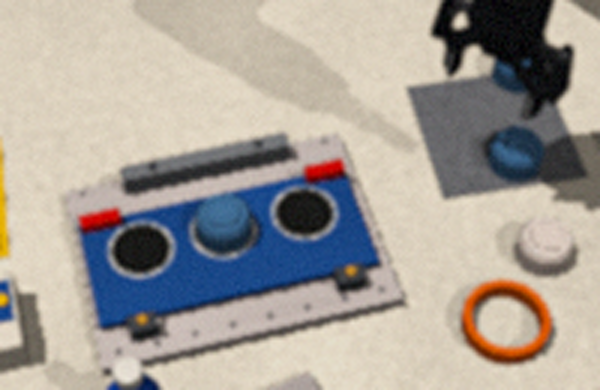

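Cup C stands centred on the middle pad at (223,225), and cup B sits at (517,152), waiting.

Emit:
apply_moves --pt "-25 -11 20 0 0 0 1" --pt "-50 -22 45 0 0 0 1" --pt "-52.5 -24 75 0 0 0 1" --pt "-52.5 -24 100 0 0 0 1" --pt "-52.5 -24 118 0 0 0 1" --pt "-52.5 -24 128 0 0 0 1" --pt "-52.5 -24 132 0 0 0 1" --pt "-52.5 -24 134.5 0 0 0 1"

```text
time: 52.28
ee_pos: [0.5352, 0.3389, 0.0098]
tool_rot: [3.141, -0.0, -0.884]
ft_force: [-0.4, 0.5, 0.4]
opening: 0.085
gripper_force: 0.0
```

Emit:
apply_moves --pt "0 0 0 0 0 0 1" --pt "0 0 0 0 0 0 1" --pt "0 0 0 0 0 0 0.7" --pt "0 0 0 0 0 0 0.5" --pt "0 0 0 0 0 0 0.3" --pt "0 0 0 0 0 0 0" --pt "0 0 0 0 0 0 -1" --pt "0 0 0 0 0 0 -1" --newtons 25

```text
time: 52.95
ee_pos: [0.535, 0.3401, 0.0111]
tool_rot: [-3.14, -0.0, -0.883]
ft_force: [-0.7, -0.4, 5.8]
opening: 0.0592
gripper_force: 26.3
```

Emit:
apply_moves --pt "0 0 0 0 0 0 -1" --pt "0 0 0 0 0 0 -1" --pt "0 0 0 0 0 0 -1"

```text
time: 53.2
ee_pos: [0.535, 0.3401, 0.0111]
tool_rot: [-3.14, -0.0, -0.883]
ft_force: [-0.1, -1.3, 5.4]
opening: 0.0595
gripper_force: 26.3
```

Emit:
apply_moves --pt "0 0 -5 0 0 0 -1" --pt "0 0 -20 0 0 0 -1" --pt "0 0 -50 0 0 0 -1" --pt "0 0 -85 0 0 0 -1" --pt "0 0 -100 0 0 0 -1" --pt "0 0 -100 0 0 0 -1"

```text
time: 53.7
ee_pos: [0.5365, 0.3416, 0.1151]
tool_rot: [-3.134, 0.0, -0.882]
ft_force: [1.1, 2.0, -0.4]
opening: 0.0593
gripper_force: 27.5
```

Run:
```python
from h import *
s=robot.observe();print(s["time"],s["ee_pos"],s["tool_rot"],s["ft_force"],s["opening"],s["gripper_force"],go(.5835,.0861,.12,-.884),go(.5835,.0861,.0455,-.884))
```

```text
53.7 [0.53647334 0.34155735 0.11505908] [-3.13381421e+00  4.85083494e-04 -8.82264348e-01] [ 1.0542113   1.9655226  -0.35347093] 0.05929462540464254 27.53318286733702 (array([227.1, 126. ,  -6. ]), array([-0.4,  0. ,  0.1])) (array([227.2, 126.5,  68.5]), array([-0.4,  0. ,  0.1]))
```

Emit:
apply_moves --pt "20 11 0 0 0 0 -1" --pt "55 31 0 0 0 0 -1" --pt "90 50 0 0 0 0 -1" --pt "125 70 0 0 0 0 -1" --pt "160 89 0 0 0 0 -1" --pt "190 106 0 0 0 0 -1" --pt "215 120 0 0 0 0 -1" --pt "228 127 0 0 0 0 -1"

```text
time: 54.37
ee_pos: [0.5805, 0.0797, 0.1093]
tool_rot: [3.14, 0.001, -0.885]
ft_force: [0.8, 0.7, -1.2]
opening: 0.0594
gripper_force: 27.5
```

Emit:
apply_moves --pt "0 0 0 0 0 0 -1" --pt "0 0 0 0 0 0 -1" --pt "0 0 0 0 0 0 -1"

```text
time: 54.62
ee_pos: [0.5809, 0.0832, 0.1095]
tool_rot: [3.141, 0.0, -0.883]
ft_force: [-0.4, 0.1, -1.1]
opening: 0.0597
gripper_force: 27.5
```

Run:
```python
from h import *
np.set_printoptions(precision=4,suppress=True)
s=robot.observe();print(s["time"],s["ee_pos"],s["tool_rot"],s["ft_force"],go(.5841,.0853,.0461,-.884))
print(cups("top",.036),cups("scene",.036))
```

```text
54.6167 [0.5809 0.0832 0.1095] [ 3.1413  0.0003 -0.8833] [-0.3743  0.1201 -1.1053] (array([ 0.4, -3.8, 63.4]), array([0., 0., 0.]))
[(array([ 0.5905, -0.0045]), np.float64(57.5), 0.66, 287)] [(array([ 0.5887, -0.0031]), np.float64(14.8), 0.78, 330), (array([0.4361, 0.3709]), np.float64(67.9), 0.72, 218), (array([ 0.6478, -0.0549]), np.float64(2404.0), 0.6, 2760)]
```

Emit:
apply_moves --pt "0.5 -4 15 0 0 0 -1" --pt "0.5 -4 35 0 0 0 -1" --pt "0.5 -4 49 0 0 0 -1" --pt "0.5 -4 57 0 0 0 -1" --pt "0.5 -4 60 0 0 0 -1" --pt "0.5 -4 61.5 0 0 0 -1" --pt "0.5 -4 62 0 0 0 -1" --pt "0.5 -4 62 0 0 0 -1"

```text
time: 55.48
ee_pos: [0.5851, 0.0854, 0.0485]
tool_rot: [-3.14, -0.0, -0.883]
ft_force: [-0.2, -0.2, -1.7]
opening: 0.0595
gripper_force: 27.5
```

Emit:
apply_moves --pt "0 0 1 0 0 0 -1" --pt "0 0 1 0 0 0 -1"

```text
time: 55.65
ee_pos: [0.5849, 0.0852, 0.0474]
tool_rot: [-3.141, -0.0, -0.883]
ft_force: [-0.1, -0.0, -2.0]
opening: 0.0596
gripper_force: 27.5
```

Emit:
apply_moves --pt "0 0 1 0 0 0 -1" --pt "0 0 1 0 0 0 -1"

```text
time: 55.82
ee_pos: [0.585, 0.0852, 0.0471]
tool_rot: [-3.14, -0.001, -0.883]
ft_force: [-2.8, -0.1, 6.9]
opening: 0.0594
gripper_force: 28.2
```

Emit:
apply_moves --pt "0 0 -1.5 0 0 0 0.5" --pt "0 0 -1.5 0 0 0 0.8" --pt "0 0 -1.5 0 0 0 1" --pt "0 0 -1.5 0 0 0 1" --pt "0 0 -1.5 0 0 0 1" --pt "0 0 -10 0 0 0 1" --pt "0 0 -40 0 0 0 1" --pt "0 0 -75 0 0 0 1"

```text
time: 56.48
ee_pos: [0.583, 0.0844, 0.1199]
tool_rot: [3.137, 0.001, -0.883]
ft_force: [0.8, -0.4, 1.1]
opening: 0.0856
gripper_force: 0.0
```

Emit:
apply_moves --pt "-20 0 -20 0 0 7 1" --pt "-60 -5 -25 0 0 14 1" --pt "-100 -10 -25 0 0 21 1" --pt "-140 -15 -25 0 0 28 1" --pt "-180 -20 -25 0 0 35 1" --pt "-220 -30 -25 0 0 42 1" --pt "-260 -40 -25 0 0 49 1" --pt "-290 -45 -25 0 0 56 1"

```text
time: 57.15
ee_pos: [0.439, 0.331, 0.1468]
tool_rot: [-3.141, 0.001, -1.805]
ft_force: [0.3, -0.1, -0.2]
opening: 0.0854
gripper_force: 0.0
```

Emit:
apply_moves --pt "0 0 0 0 0 7 1" --pt "0 0 0 0 0 14 1" --pt "0 0 0 0 0 14 1"

```text
time: 57.4
ee_pos: [0.4394, 0.3303, 0.1463]
tool_rot: [-3.142, 0.0, -2.048]
ft_force: [-0.6, -1.0, 0.0]
opening: 0.0858
gripper_force: 0.0
```

Run:
```python
from h import *
np.set_printoptions(precision=4,suppress=True)
s=robot.observe();print(s["time"],s["ee_pos"],s["tool_rot"],s["ft_force"],s["q"])
print(cups("top"),cups("scene"));print(cups("top",.036),cups("scene",.036)); print(go(.4065,.384,.05,-2.104),go(.4065,.384,.011,-2.104))
```

```text
57.4 [0.4394 0.3303 0.1463] [-3.1415  0.0002 -2.0477] [-0.6331 -0.9735  0.013 ] [ 1.001   0.2346 -0.3933  0.     -0.9427 -1.478 ]
[(array([ 0.5968, -0.0043]), np.float64(22.5), 0.8, 350), (array([0.5859, 0.088 ]), np.float64(34.6), 0.59, 296), (array([0.395 , 0.3663]), np.float64(269.8), 0.56, 107)] [(array([0.406 , 0.3887]), np.float64(40.1), 0.72, 227), (array([ 0.567 , -0.0012]), np.float64(17.0), 0.57, 323), (array([0.556 , 0.0914]), np.float64(34.6), 0.57, 271)]
[(array([0.4025, 0.3546]), np.float64(306.1), 0.68, 89), (array([ 0.5908, -0.0047]), np.float64(41.4), 0.64, 303), (array([0.5808, 0.0875]), np.float64(54.0), 0.64, 293)] [(array([0.5821, 0.0857]), np.float64(19.6), 0.61, 311), (array([ 0.5896, -0.0039]), np.float64(24.8), 0.52, 315), (array([0.4307, 0.3724]), np.float64(65.3), 0.51, 220)]
(array([-33.6,  55. ,  95.9]), array([-0. ,  0. ,  3.5])) (array([-33.6,  55. , 134.9]), array([-0. ,  0. ,  3.5]))
```

Emit:
apply_moves --pt "-17 28 15 0 0 3.5 1" --pt "-34 55 35 0 0 3.5 1" --pt "-34 55 70 0 0 3.5 1" --pt "-34 55 100 0 0 3.5 1" --pt "-34 55 118 0 0 3.5 1" --pt "-34 55 128 0 0 3.5 1" --pt "-34 55 132 0 0 3.5 1" --pt "-34 55 134.5 0 0 3.5 1"

```text
time: 58.47
ee_pos: [0.4068, 0.3848, 0.0112]
tool_rot: [-3.141, -0.0, -2.105]
ft_force: [-1.3, -0.7, 1.1]
opening: 0.0854
gripper_force: 0.0
```

Emit:
apply_moves --pt "0 0 0 0 0 0 1" --pt "0 0 0 0 0 0 1" --pt "0 0 0 0 0 0 0.7" --pt "0 0 0 0 0 0 0.5" --pt "0 0 0 0 0 0 0.3" --pt "0 0 0 0 0 0 0" --pt "0 0 0 0 0 0 -1" --pt "0 0 0 0 0 0 -1" --newtons 25

```text
time: 59.13
ee_pos: [0.4068, 0.3852, 0.0125]
tool_rot: [-3.141, 0.002, -2.105]
ft_force: [-1.9, -0.8, 6.6]
opening: 0.0593
gripper_force: 25.9
```

Emit:
apply_moves --pt "0 0 0 0 0 0 -1" --pt "0 0 0 0 0 0 -1" --pt "0 0 0 0 0 0 -1"

```text
time: 59.38
ee_pos: [0.4068, 0.3853, 0.0125]
tool_rot: [-3.142, 0.002, -2.105]
ft_force: [-1.1, -0.9, 7.4]
opening: 0.0592
gripper_force: 25.9
```

Emit:
apply_moves --pt "0 0 -5 0 0 0 -1" --pt "0 0 -20 0 0 0 -1" --pt "0 0 -50 0 0 0 -1" --pt "0 0 -85 0 0 0 -1" --pt "0 0 -105 0 0 0 -1" --pt "0 0 -105 0 0 0 -1" --pt "0 0 -105 0 0 0 -1"

```text
time: 59.97
ee_pos: [0.4067, 0.3854, 0.118]
tool_rot: [3.141, 0.003, -2.105]
ft_force: [0.2, -0.2, -1.2]
opening: 0.0593
gripper_force: 27.5
```

Run:
```python
from h import *
s=robot.observe();print(s["time"],s["ee_pos"],s["tool_rot"],s["ft_force"],s["opening"],s["gripper_force"],go(.598,-.0935,.12,-2.104))
```

```text
59.9667 [0.40671517 0.38539832 0.11798746] [ 3.14116996  0.00347422 -2.10508835] [ 0.15392299 -0.15252848 -1.20921936] 0.05933503389492494 27.493216211150866 (array([ 314.7, -408.5,   -3.3]), array([ 0. ,  0.2, -0.1]))
```

Emit:
apply_moves --pt "10 -13 0 0 0 0 -1" --pt "30 -40 0 0 0 0 -1" --pt "54 -70 0 0 0 0 -1" --pt "78 -101 0 0 0 0 -1" --pt "102 -132 0 0 0 0 -1" --pt "126 -163 0 0 0 0 -1" --pt "150 -195 0 0 0 0 -1" --pt "174 -226 0 0 0 0 -1"

```text
time: 60.63
ee_pos: [0.5117, 0.1172, 0.115]
tool_rot: [3.14, -0.002, -2.105]
ft_force: [1.7, 0.1, -0.7]
opening: 0.0594
gripper_force: 27.5
```

Emit:
apply_moves --pt "24 -31 0 0 0 0 -1" --pt "48 -62 0 0 0 0 -1" --pt "72 -93 0 0 0 0 -1" --pt "96 -124 0 0 0 0 -1" --pt "116 -150 0 0 0 0 -1" --pt "130 -170 0 0 0 0 -1" --pt "139 -181 0 0 0 0 -1" --pt "140.5 -182 0 0 0 0 -1"

```text
time: 61.3
ee_pos: [0.5969, -0.0963, 0.1145]
tool_rot: [3.139, -0.002, -2.108]
ft_force: [-1.3, 0.7, -0.8]
opening: 0.0591
gripper_force: 27.5
```

Emit:
apply_moves --pt "0 0 0 0 0 0 -1" --pt "0 0 0 0 0 0 -1" --pt "0 0 0 0 0 0 -1"

```text
time: 61.55
ee_pos: [0.5969, -0.0927, 0.1161]
tool_rot: [3.141, -0.0, -2.104]
ft_force: [-0.4, 0.2, -1.3]
opening: 0.0592
gripper_force: 27.5
```

Run:
```python
from h import *
s=robot.observe();print(s["time"],s["ee_pos"],s["tool_rot"],s["ft_force"],s["opening"],go(.5985,-.0925,.0475,-2.104))
```

```text
61.55 [ 0.59689524 -0.09268038  0.11605373] [ 3.14094848e+00 -2.25381935e-04 -2.10396488e+00] [-0.40101393  0.20612943 -1.33172475] 0.05922778664023369 (array([-1. , -1.3, 68.6]), array([ 0., -0.,  0.]))
```

Emit:
apply_moves --pt "-1 -1 15 0 0 0 -1" --pt "-1 -1 35 0 0 0 -1" --pt "-1 -1 52 0 0 0 -1" --pt "-1 -1 61 0 0 0 -1" --pt "-1 -1 64.5 0 0 0 -1" --pt "-1 -1 66 0 0 0 -1" --pt "-1 -1 67 0 0 0 -1" --pt "-1 -1 67 0 0 0 -1"

```text
time: 62.22
ee_pos: [0.5994, -0.0931, 0.0501]
tool_rot: [-3.141, 0.001, -2.104]
ft_force: [-0.4, 0.1, -0.9]
opening: 0.0592
gripper_force: 27.5
```

Emit:
apply_moves --pt "0 0 1 0 0 0 -1" --pt "0 0 1 0 0 0 -1"

```text
time: 62.38
ee_pos: [0.5992, -0.0933, 0.0489]
tool_rot: [-3.141, 0.001, -2.105]
ft_force: [0.0, -0.7, -0.3]
opening: 0.0592
gripper_force: 27.5
```

Emit:
apply_moves --pt "0 0 1 0 0 0 -1" --pt "0 0 1 0 0 0 -1"

```text
time: 62.55
ee_pos: [0.5993, -0.0933, 0.0485]
tool_rot: [-3.141, 0.001, -2.105]
ft_force: [-2.0, 1.1, 7.6]
opening: 0.059
gripper_force: 28.2
```

Emit:
apply_moves --pt "0 0 -1.5 0 0 0 0.5" --pt "0 0 -1.5 0 0 0 0.8" --pt "0 0 -1.5 0 0 0 1" --pt "0 0 -1.5 0 0 0 1" --pt "0 0 -1.5 0 0 0 1" --pt "0 0 -10 0 0 0 1" --pt "0 0 -40 0 0 0 1" --pt "0 0 -75 0 0 0 1"

```text
time: 63.22
ee_pos: [0.5972, -0.0935, 0.1213]
tool_rot: [3.137, -0.003, -2.105]
ft_force: [1.5, -0.5, 1.0]
opening: 0.0853
gripper_force: 0.0
```

Emit:
apply_moves --pt "0 0 -20 0 0 0 1" --pt "25 -25 -30 0 0 0 0" --pt "53 -52 -30 0 0 0 -1" --pt "80 -78 -30 0 0 0 -1" --pt "107 -105 -30 0 0 0 -1" --pt "126 -124 -30 0 0 0 -1" --pt "133 -130 -30 0 0 0 -1" --pt "133 -130 -30 0 0 0 -1"

```text
time: 63.88
ee_pos: [0.6428, -0.2764, 0.152]
tool_rot: [3.141, -0.0, -2.108]
ft_force: [0.2, 0.3, -0.4]
opening: 0.0009
gripper_force: 0.0
```

Run:
```python
from h import *
np.set_printoptions(precision=4,suppress=True)
s=robot.observe();print(s["time"],s["ee_pos"],s["tool_rot"],s["ft_force"],s["opening"],go(.644,-.274,.085))
p,_=robot.snapshot("top");q,_=robot.snapshot("scene")
print(cups("top",.036),cups("scene",.036))
for n in("top","scene"):
    pp,d,H,S,V=hsv(n); u=proj(n,[[.6435,-.2735,.065]])[0]; yy,xx=np.mgrid[:384,:512]
    g=(H>45)&(H<80)&(S>120)&(V>50)&(np.hypot(xx-u[0],yy-u[1])<12)
    if g.any(): print(n,g.sum(),onplane(n,[np.argwhere(g)[:,::-1].mean(0)],.065),np.median(cloud(n,d,g)[:,2]))
cv2.imwrite("pics/f1.png",np.hstack([cv2.resize(p[140:270,180:390],(400,248)),cv2.resize(q[110:250,110:336],(400,248))])[:,:,::-1])
```

```text
63.8833 [ 0.6428 -0.2764  0.152 ] [ 3.1412 -0.0005 -2.1078] [ 0.1828  0.3373 -0.3536] 0.000855378307946872 (array([-2.7,  0.2, 67. ]), array([ 0., -0., -0.]))
[(array([ 0.5904, -0.0037]), np.float64(32.2), 0.77, 316), (array([0.5808, 0.0872]), np.float64(59.1), 0.54, 287), (array([ 0.5871, -0.4435]), np.float64(520.9), 0.23, 376)] [(array([0.5812, 0.0857]), np.float64(13.8), 0.81, 332), (array([ 0.5906, -0.0036]), np.float64(18.4), 0.56, 320)]
top 38 [[ 0.6439 -0.2687  0.065 ]] 0.06400163514312418
scene 59 [[ 0.6434 -0.2729  0.065 ]] 0.06665500671099822
```

View pics/f1.png

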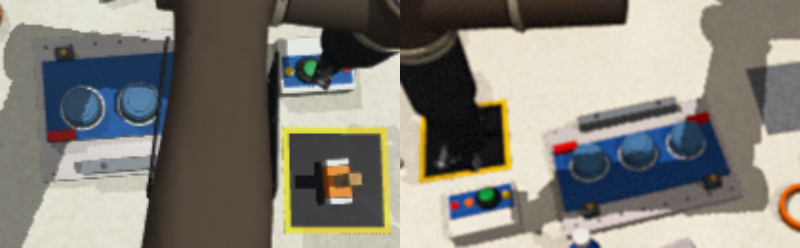

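All three cups stand on their pads, the mallet is upright, and the gripper is over the green button with its fingers shut. Now the press.

Emit:
apply_moves --pt "-2.5 0 20 0 0 0 -1" --pt "-2.5 0 45 0 0 0 -1" --pt "-2.5 0 60 0 0 0 -1" --pt "-2.5 0 67 0 0 0 -1" --pt "-2.5 0 70 0 0 0 -1" --pt "-2.5 0 70 0 0 0 -1" --pt "-2.5 0 70 0 0 0 -1"

```text
time: 64.87
ee_pos: [0.645, -0.2718, 0.0834]
tool_rot: [-3.14, 0.0, -2.104]
ft_force: [-0.8, 0.2, 0.4]
opening: 0.0002
gripper_force: 0.0
```

Emit:
apply_moves --pt "0 0 2 0 0 0 -1" --pt "0 0 4 0 0 0 -1" --pt "0 0 6 0 0 0 -1" --pt "0 0 8 0 0 0 -1"

```text
time: 65.2
ee_pos: [0.6445, -0.2719, 0.0746]
tool_rot: [-3.141, 0.0, -2.105]
ft_force: [1.1, -0.9, 1.0]
opening: -0.0003
gripper_force: 0.8
```

Emit:
apply_moves --pt "0 0 2 0 0 0 -1" --pt "0 0 4 0 0 0 -1"

```text
time: 65.37
ee_pos: [0.6445, -0.2719, 0.0706]
tool_rot: [-3.141, 0.0, -2.105]
ft_force: [-1.1, 0.1, 3.7]
opening: 0.0001
gripper_force: 2.0
```

Emit:
apply_moves --pt "0 0 2 0 0 0 -1" --pt "0 0 2 0 0 0 -1"

```text
time: 65.53
ee_pos: [0.6445, -0.2719, 0.0691]
tool_rot: [-3.141, -0.0, -2.104]
ft_force: [-1.1, 0.7, 5.9]
opening: 0.0002
gripper_force: 3.0
```

Emit:
apply_moves --pt "0 0 2 0 0 0 -1" --pt "0 0 4 0 0 0 -1" --pt "0 0 4 0 0 0 -1" --pt "0 0 4 0 0 0 -1"

```text
time: 65.87
ee_pos: [0.6447, -0.272, 0.0687]
tool_rot: [-3.139, -0.0, -2.104]
ft_force: [-10.0, 6.3, 28.6]
opening: 0.0002
gripper_force: 14.2
```

Emit:
apply_moves --pt "0 0 -10 0 0 0 -1" --pt "0 0 -40 0 0 0 -1" --pt "0 0 -80 0 0 0 -1" --pt "0 0 -120 0 0 0 -1" --pt "0 0 -150 0 0 0 -1"

```text
time: 66.28
ee_pos: [0.6448, -0.2722, 0.2176]
tool_rot: [-3.139, 0.0, -2.105]
ft_force: [1.2, -0.4, 0.4]
opening: -0.0004
gripper_force: 0.0
```

Emit:
apply_moves --pt "25 25 0 0 0 0 -1" --pt "52 52 0 0 0 0 -1" --pt "78 78 0 0 0 0 -1" --pt "104 104 0 0 0 0 -1" --pt "130 130 0 0 0 0 -1" --pt "130 130 0 0 0 0 -1"

```text
time: 66.78
ee_pos: [0.4607, -0.318, 0.2145]
tool_rot: [3.14, 0.0, -2.107]
ft_force: [-0.2, 0.7, 0.1]
opening: -0.0001
gripper_force: 0.0
```

Run:
```python
from h import *
np.set_printoptions(precision=4,suppress=True)
s=robot.observe();print(s["time"],s["ee_pos"],s["ft_force"])
p,_=robot.snapshot("top");q,_=robot.snapshot("scene")
print(cups("top",.036),cups("scene",.036))
cv2.imwrite("pics/f2.png",np.hstack([cv2.resize(p[90:290,90:420],(400,242)),cv2.resize(q[110:290,90:387],(400,242))])[:,:,::-1])
```

```text
66.7833 [ 0.4607 -0.318   0.2145] [-0.1851  0.6565  0.0959]
[(array([ 0.5975, -0.094 ]), np.float64(105.5), 0.82, 242), (array([ 0.5903, -0.004 ]), np.float64(16.0), 0.54, 337)] [(array([ 0.5903, -0.0036]), np.float64(18.5), 0.83, 332), (array([ 0.5987, -0.0952]), np.float64(17.1), 0.8, 330), (array([0.5812, 0.0858]), np.float64(28.1), 0.8, 300)]
```

View pics/f2.png

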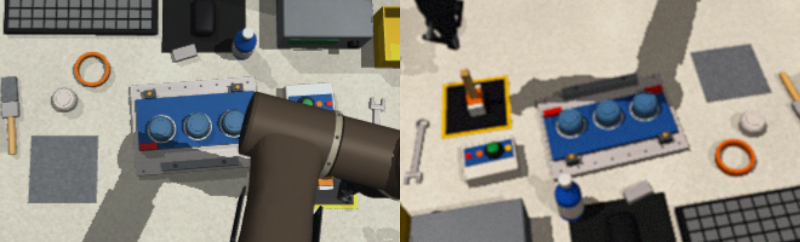

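The final view shows all three cups on their pads, the mallet upright on its mat, the bystanders where they were, and the arm clear of everything.

```bash
python3 -c "
from plant import robot
print(robot.sign_off())"
```

```text
the job is handed in; nothing more can be done
None
```

The job is handed in: I tapped the carrier home against both stops, stood the mallet back on its mat, set three cups on their pads (about 3 mm off centre at most) and pressed the start button fully, but the sign-off gave no verdict.

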